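# Put the tested picture panel and its driver board away on edge

## Robot

A 6-joint arm with a two-finger parallel gripper is mounted at the origin on the work surface. World frame = base frame: x ahead of the robot, y to its left, z up, the work surface at z = 0. Lengths are in m, angles in degrees, forces in N, time in s.
With the tool pointing down it reaches from about 0.375 to 0.9 m from the base axis. Payload 3.1 kg.
Tool frame: the origin (TCP) lies midway between the tips of the shut fingers; the grasp point (between the pads) lies bot.pinch_z behind it (bot.pinch_z is the distance from the TCP to the grasp point, in m); z points along the fingers, y is the direction in which the jaws open and shut (so a half turn about z gives the same grasp; the last joint's range is limited). The gripper opens to 87 mm and grips with 3 to 60 N. Pads are 19 mm wide; open, the fingers measure 117 mm over their backs; the gripper's body (75 mm by 190 mm) begins 51 mm behind the grasp point.
Start: joints at [60.705, 30.224, 82.088, -0, 67.689, -10.227], TCP at [0.204, 0.591, 0.223] pointing down, gripper open.
Joint ranges: [-176.69, 176.69], [-43.24, 126.21], [12.49, 139.97], [-82, 262], [0, 151.66], [-163.58, 163.58]. Speed limits (degrees/s): [159.86, 159.86, 180, 180, 180, 180].

## Interface

Orientations are given as a 3x3 rotation matrix whose columns are the frame's x, y, z axes.
In Python, from rig import bot gives the robot as it stands.
- The arm moves only by the tool apply_moves, never from a script. Its argument "motion" is text: rows parted by semicolons, each of 7 numbers parted by spaces: the shift along the tool's x, y, z in m, then the turn, a rotation vector about the tool's x, y, z in degrees, then the finger opening in m, from 0 to 0.087. A call has exactly 8 rows; each row is the pose to reach, as a shift and turn from the pose commanded when the call began, along the tool's axes at that moment; what a row does not reach only later rows make up. A row lasts 1/8 s, in which the tool goes at most 62.5 mm and 10.7 degrees, less where a joint would pass 70% of its speed; a pose out of reach is approached as far as the arm can. A call with a gripper value outside its range is refused whole. The fingers move at their own pace and stop on an object; the grip force is fixed at half the most. Time passes only in rows, so rows that repeat a pose let the fingers close, or fill a call up. It gives the time, the measured TCP pose, the force and the opening at its end, in the units of the state.
- bot.read_state(): the state, without advancing time (a new reading comes with each control period).
- bot.capture(name): name is "scene" or "top" or "wrist"; returns the picture (480x640x3 uint8, red, green, blue); there is no depth.
- bot.get_calibration(name): a dict with "fx", "fy", "cx", "cy" (pixels), "rvec" (rotation vector, rad) and "tvec" (3), from world to camera coordinates, as OpenCV has them. Camera axes: x right, y down, z forward; pixel columns grow to the right and rows downward; lengths in m; the calibration is good to about 2 mm. A picture is of the moment at which its call begins: read the wrist's pose just before it. get_calibration takes no time and is no camera call; for the wrist camera it gives the pose at the moment of the call.
- bot.hand_in(): hands the job in, once; it reports no verdict.
Trained networks look in the newest picture that a camera, given by its name, has taken for a name from the list of things; names that differ only in an ending like _2 or _b are one class to them, and where a whole thing is asked for, a point or a joint stands for the part that bears it (a point fixed in the world has none). Each returns a list of dicts, best first, with "p" (0 to 1); they miss things now and then, are a little off and sometimes report something else, mostly with a low value. They report only what shows in the picture. A call takes as long as a camera call. They do not tell look-alikes from the thing itself.
- bot.find_in(name, camera): "point" ([x, y, z] in m, in world coordinates, good to about 4 mm: the middle of the surface that is visible of it).
The state is a dict: "time_s": time; "joint_positions": joint angles; "qvel": joint speeds; "tau": joint torques, N m; "position": TCP position; "tcp_rot": TCP orientation; "force": force on the tool from outside, world axes, zero at the start; "moment": the same for the moment, N m; "opening": opening from 0.0 (shut) to 1.0 (fully open).
Only numpy, scipy, OpenCV 4.12 (cv2) and the standard library are available. Lean on these libraries where they do the work, as an engineer would, in place of code of your own. Each camera call takes 0.05 s, during which the arm holds its last target.

## Task

Both parts on the sloping easel have passed their test: the bare picture panel in front and the driver board behind it. Take them off and stand each one upright on its long thin edge in an empty bay of the felt-lined rack, down on the felt, roughly centred, its face turned the same way as the panels already stored there. They crack and chip easily, so pinch them lightly with the finger pads flat on their faces (tilt the gripper to their slope), set them down softly, and leave the stored panels and everything else on the counter alone.

Things in the scene. Friction and masses are not known exactly. Their poses are not given: they have to be found in the camera images.
- lcd: picture panel, dark glass: 184 wide (y) x 144 high (z) x 10 thick (x) mm, 0.26 kg. Origin: middle of its lower edge; z up the panel, x out of the glass. It starts leaning back 28 deg on the driver board, its top 52 mm past the board's: pinch its thickness at mid top edge, fingers tilted to its slope. Cracks if both pads together press over 100 N (50 N each), if knocked or pressed on a thing over 60 N, or dropped over 8 mm
- board: driver board, green, in a rimmed metal carrier: 150 mm wide (y), 92 high (z), 10 thick (x), 0.15 kg, nothing above the rim. Origin: middle of its lower edge; z up the board, x out of its face (component side). It starts between the picture panel and the easel's struts, at the same slope. As brittle as the panel, same limits
- easel: fixed metal easel facing its +x; origin on the counter under its middle. Parts stand on a ledge 22 mm up, leaning on two struts 14 mm wide, 55 mm either side of the middle, 86 mm long up the slope; open between them behind the parts but for a cross bar under 30 mm up the slope. The ledge's front lip is 6 mm high, about 8 mm before the glass: lift a part 10 mm up the slope before moving it forward
- rack: fixed wooden rack 222 (x) by 170 (y) mm; origin on the counter under its middle. Five bays along its x, 40 mm apart, 18 mm wide between round-topped teeth 22 mm thick, 49 mm high above the felt. Teeth in two rows, 42 to 70 mm either side of the middle in y; open between. Felt floor, top 10 mm above the counter. Parts stand with width along the rack's y, faces to its +x
- bay0 (a point): centre of the felt floor of the first bay (rack x = -80 mm), axes as the rack's. A bay is empty if no stored panel stands in it; two of the five bays are empty, never side by side
- bay1 (a point): the same for the second bay (rack x = -40 mm)
- bay2 (a point): the same for the middle bay (always taken)
- bay3 (a point): the same for the fourth bay (rack x = +40 mm)
- bay4 (a point): the same for the fifth bay (rack x = +80 mm)
- rack_front (a point): middle of the rack's front (+x) end at the height of the felt: the side to which the faces look
- stored_a: loose panel already stored on edge in a bay, 160 mm wide, 104 mm high, 10 mm thick, black back; origin: middle of its lower edge, x out of its glass, z up. Leave it alone
- stored_b: another, 156 mm wide, 98 mm high, 10 mm thick, grey back, in the middle bay. Leave it alone
- stored_c: another, 150 mm wide, 108 mm high, 10 mm thick, white back. Leave it alone
- testset: fixed steel test set between easel and rack: box 55 (x) by 90 (y), 50 mm high, origin on the counter under its middle; on its top a ribbed black volume knob and brass screw terminals reach up to 80 mm, and a thin chrome antenna, 14 mm to -x and 34 mm to +y of its middle, has its tip 195 mm above the counter. Do not hit it (10 N at most)
- core: loose grey ferrite transformer core, 42 by 42 mm, 15 mm high, lying on the counter; origin under its middle. Leave it alone
- cover: loose red battery cover of a remote, 62 by 36 mm, 5 mm high, lying on the counter; origin under its middle. Leave it alone
Mind the look-alikes: they are no part of the job. What is shaped like the stored_b but blue or purple is not meant. What is shaped like the lcd but purple is not meant.

How it is judged:
By the outcome, as a careful person would: the job done as asked, in the order asked, and still so for the second after the job is handed in, with the robot touching nothing.
It also fails if it takes over 70 s, if anything falls off the work surface, if the arm or the gripper's body presses on something with over 40 N, if the wrist force passes 120 N, or if a joint passes its speed limit or range.

## Working session

There is one attempt and no reset: what is moved stays moved. The work goes in short steps, Python scripts to look and compute and a tool call to move; the robot and the scene stay as the last step left them, time stands still between calls to the robot, and variables do not carry over. Pictures are saved under pics/ and viewed, and the job is handed in when it is done.

Besides the shell and the picture viewer there is one more tool, called after "Emit:" by a JSON object that holds its "method" and its "body". apply_moves: Moves the arm, as the interface text tells. Its arguments: {"type":"object","properties":{"motion":{"type":"string"}},"required":["motion"]}

```bash
ls; mkdir -p pics; python3 - <<'E'
from rig import bot
import cv2
s=bot.read_state();print({k:s[k] for k in('time_s','position','tcp_rot','opening')},bot.pinch_z)
for n in('scene','top','wrist'):
    im=bot.capture(n);cv2.imwrite(f'pics/{n}0.png',im[:,:,::-1]);print(n,bot.get_calibration(n))
for n in ('lcd','board','easel','rack','stored_a','stored_b','stored_c','testset','core','cover','rack_front','bay0','bay1','bay2','bay3','bay4'):
    for c in('scene','top'):
        print(n,c,[(r['point'],r['p']) for r in bot.find_in(n,c)][:4])
print(bot.read_state()['time_s'])
E
```

```text
pics
{'time_s': 0.0, 'position': array([0.20379929, 0.59007872, 0.22157965]), 'tcp_rot': array([[-9.45109299e-01,  3.26752625e-01, -1.06548090e-03],
       [ 3.26754116e-01,  9.45107566e-01, -1.85364657e-03],
       [ 4.01310181e-04, -2.10004888e-03, -9.99997714e-01]]), 'opening': 0.9992394896643988} 0.0187
scene {'fx': 546.1678957133383, 'fy': 546.1678957133383, 'cx': 310.3317672477526, 'cy': 253.2986459538982, 'rvec': array([ 2.04810227,  0.89721752, -0.4675941 ]), 'tvec': array([-0.43332099, -0.15114996,  1.27086256])}
top {'fx': 505.98041456966865, 'fy': 505.98041456966865, 'cx': 319.57313524233473, 'cy': 246.35284086450213, 'rvec': array([ 2.10182472, -2.13410091,  0.19440108]), 'tvec': array([0.1042358 , 0.56147872, 1.03281374])}
wrist {'fx': 331.79705161119034, 'fy': 331.79705161119034, 'cx': 317.53143395322434, 'cy': 241.02354198977758, 'rvec': array([-2.38241545, -1.69780969, -0.21706101]), 'tvec': array([-0.6248041 , -0.03041989,  0.38806746])}
lcd scene [([0.3402, -0.2422, 0.0155], 0.86), ([0.5849, -0.2439, 0.1392], 0.63), ([0.5367, -0.0108, 0.0041], 0.35)]
lcd top [([0.34
[... 1479 characters left out ...]
038, 0.0161], 0.53), ([0.5322, -0.0046, 0.005], 0.36)]
cover scene [([0.5379, -0.0122, 0.0003], 0.68)]
cover top [([0.5329, -0.0059, 0.0022], 0.68)]
rack_front scene [([0.6201, 0.1895, 0.0233], 0.67)]
rack_front top [([0.5302, 0.2419, 0.0096], 0.89)]
bay0 scene [([0.6201, 0.1849, 0.022], 0.78)]
bay0 top [([0.5263, 0.2466, 0.0069], 0.66)]
bay1 scene [([0.6201, 0.1849, 0.022], 0.78)]
bay1 top [([0.5263, 0.2466, 0.0069], 0.66)]
bay2 scene [([0.6201, 0.1849, 0.022], 0.78)]
bay2 top [([0.5263, 0.2466, 0.0069], 0.66)]
bay3 scene [([0.6201, 0.1849, 0.022], 0.78)]
bay3 top [([0.5263, 0.2466, 0.0069], 0.66)]
bay4 scene [([0.6201, 0.1849, 0.022], 0.78)]
bay4 top [([0.5263, 0.2466, 0.0069], 0.66)]
1.75
```

View pics/scene0.png

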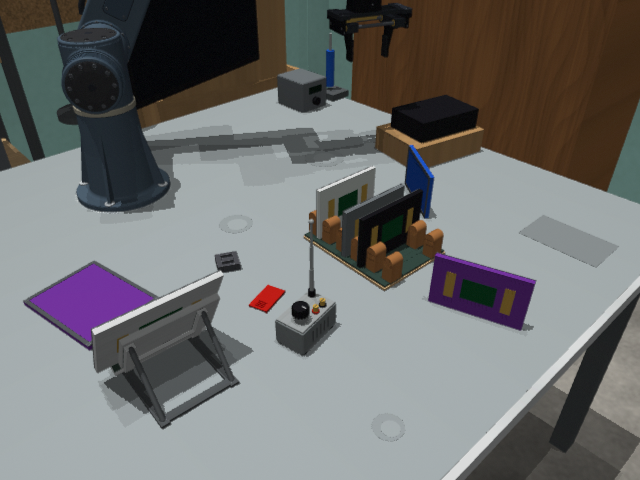

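View pics/top0.png

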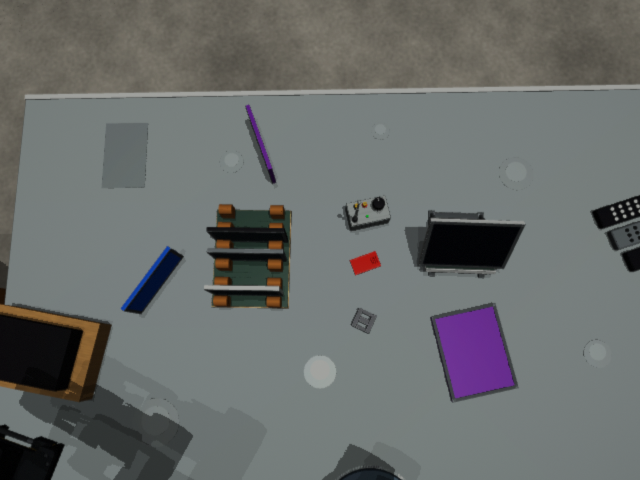

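View pics/wrist0.png

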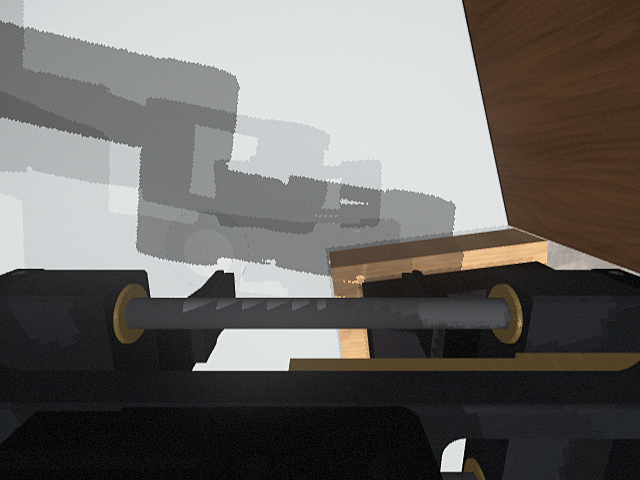

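The top view has the robot at the bottom, with image up = +x and left = +y.
- **Panel:** the dark glass on the easel is at (470,245). Its face looks toward the robot (−x).
- **Look-alikes:** the flat purple panel at (475,350), the purple panel at (260,145) and the blue panel at (152,280) are not meant.
- **Rack:** it sits at (250,258), with stored panels at rows 231 (black), 252 (grey) and 290 (white). Their backs show to the scene camera, so their faces look to −x.
- **Empty bays:** bay0, row ~212, and bay3, row ~272.

Next I'll enlarge the views to measure them.

```bash
cat > h.py <<'E'
import numpy as np,cv2
from rig import bot
def cal(n):
    c=bot.get_calibration(n);K=np.array([[c['fx'],0,c['cx']],[0,c['fy'],c['cy']],[0,0,1.]]);return K,np.array(c['rvec']),np.array(c['tvec'])
def proj(C,P):
    return cv2.projectPoints(np.asarray(P,float).reshape(-1,3),C[1],C[2],C[0],None)[0].reshape(-1,2)
def ray(C,uv):
    R=cv2.Rodrigues(C[1])[0];d=R.T@np.linalg.inv(C[0])@np.array([uv[0],uv[1],1.]);return -R.T@C[2],d/np.linalg.norm(d)
def onz(C,uv,z):
    o,d=ray(C,uv);return o+d*(z-o[2])/d[2]
def tri(C1,a,C2,b):
    o1,d1=ray(C1,a);o2,d2=ray(C2,b);A=np.stack([d1,-d2],1);t=np.linalg.lstsq(A,o2-o1,rcond=None)[0]
    p=o1+t[0]*d1;q=o2+t[1]*d2;return (p+q)/2,np.linalg.norm(p-q)
def crop(f,x0,y0,w,h,s,out):
    im=cv2.imread(f)[y0:y0+h,x0:x0+w];cv2.imwrite(out,cv2.resize(im,None,fx=s,fy=s,interpolation=cv2.INTER_CUBIC))
E
python3 - <<'E'
from h import *
for n in('scene','top'):
    o,_=ray(cal(n),(320,240));print(n,o)
crop('pics/top0.png',400,195,140,100,5,'pics/t_lcd.png')
crop('pics/scene0.png',80,265,165,165,3.6,'pics/s_lcd.png')
crop('pics/top0.png',190,190,120,130,4.6,'pics/t_rack.png')
crop('pics/scene0.png',295,155,160,140,4.2,'pics/s_rack.png')
crop('pics/top0.png',330,185,80,60,8,'pics/t_ts.png')
E
```

```text
scene [ 1.12061418 -0.43321251  0.6182684 ]
top [0.35710127 0.08910731 1.12132344]
```

View pics/t_lcd.png

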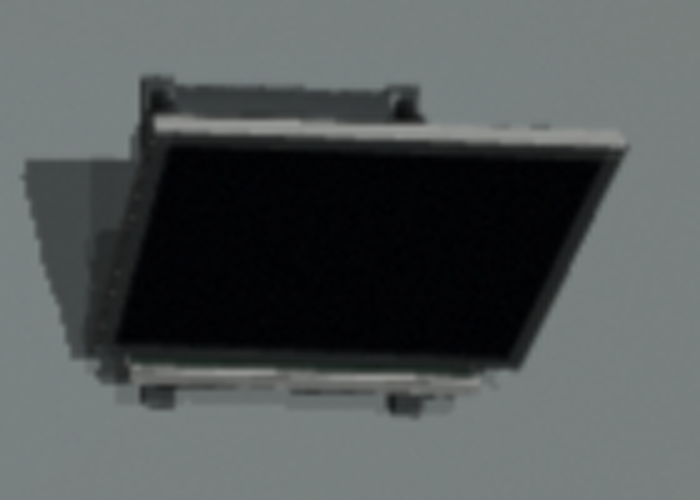

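View pics/s_lcd.png

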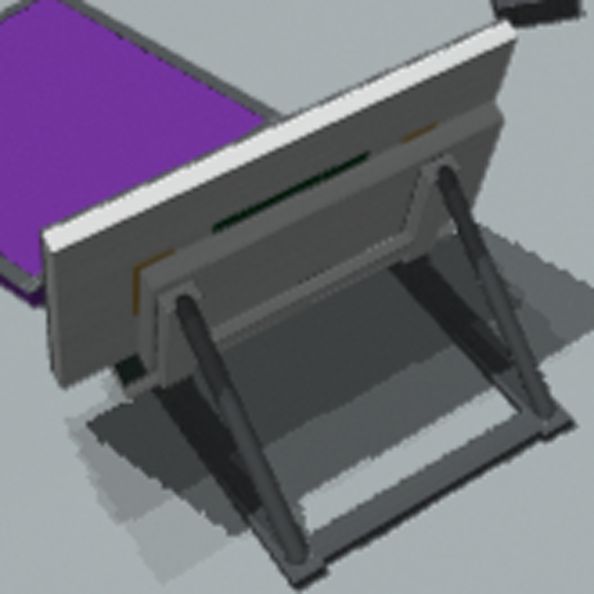

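View pics/t_rack.png

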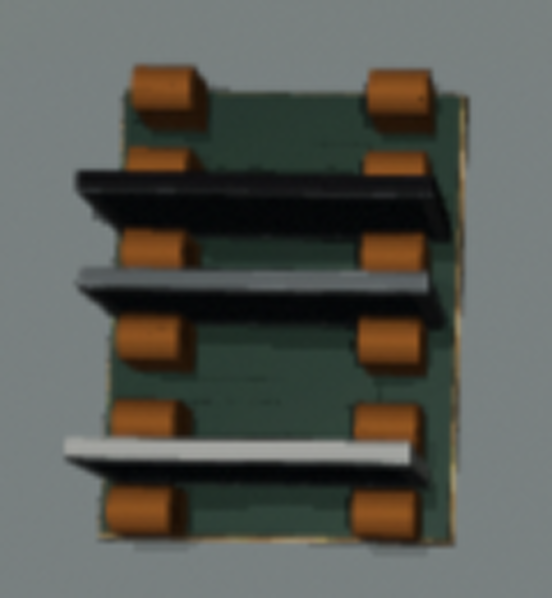

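View pics/s_rack.png

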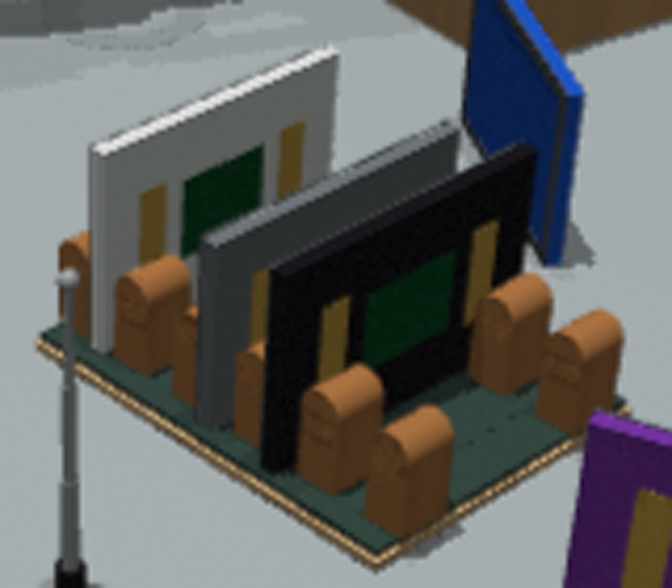

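View pics/t_ts.png

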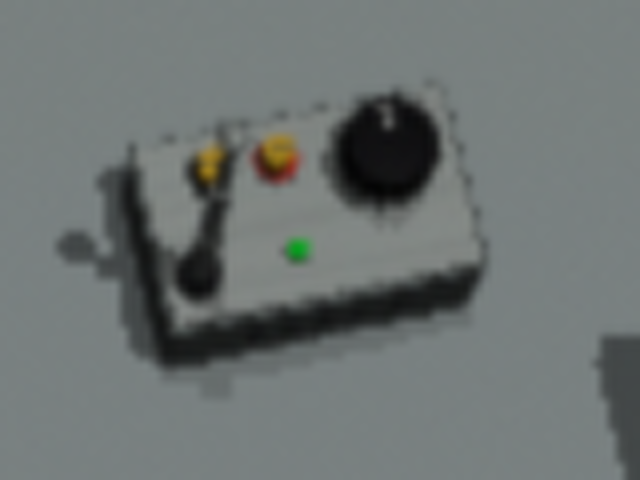

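```bash
cat > fit.py <<'E'
from h import *
from scipy.optimize import least_squares
from scipy.spatial.transform import Rotation as Ro
Ct,Cs=cal('top'),cal('scene')
def full(L,off,s): return np.array(L,float)/s+np.array(off)-0*0.5
def fitpose(tp,sp,p0,prior=None):
    # tp/sp: list of (localpoint, pixel)
    def T(p): # x y z yaw tilt
        return Ro.from_euler('z',p[3],degrees=True).as_matrix()@Ro.from_euler('y',-p[4],degrees=True).as_matrix(),p[:3]
    def res(p):
        R,t=T(p);r=[]
        for C,L in((Ct,tp),(Cs,sp)):
            if L: r.append((proj(C,[R@np.array(a)+t for a,_ in L])-np.array([b for _,b in L])).ravel())
        r=np.concatenate(r)
        if prior is not None: r=np.concatenate([r,[(p[i]-v)/s for i,v,s in prior]])
        return r
    s=least_squares(res,p0,x_scale=[.01,.01,.01,1,1],loss='soft_l1');return s.x,res(s.x)
E
python3 - <<'E'
from fit import *
np.set_printoptions(precision=4,suppress=True)
def f(o,s): return lambda *u:(np.array(u)+.5)/s-.5+np.array(o)
a=f((400,195),5);b=f((80,265),3.6)
h=.005;w=.092;H=.144
tp=[((-h,-w,H),a(155,115)),((-h,w,H),a(628,133)),((h,-w,H),a(155,134)),((h,w,H),a(624,152)),((h,-w,0),a(108,352)),((h,w,0),a(515,370))]
sp=[((-h,w,H),b(50,252)),((-h,-w,H),b(517,42)),((h,w,H),b(43,233)),((h,-w,H),b(505,20)),((-h,w,0),b(62,387))]
p,r=fitpose(tp,sp,[.53,-.2,.03,180,28]);print('lcd',p);print(r.reshape(-1,2))
p2,r=fitpose(tp,sp,[.53,-.2,.03,180,28],[(4,28,.05)]);print('lcd tilt fixed',p2)
wb=.075;Hb=.092
sb=[((-h,wb,Hb),b(152,285)),((-h,-wb,Hb),b(500,118)),((h,wb,Hb),b(143,270)),((-h,wb,0),b(133,397))]
pb,r=fitpose([],sb,list(p2),[(4,28,.05),(3,p2[3],.2)]);print('board',pb);print(r)
R=Ro.from_euler('z',p2[3],degrees=True).as_matrix()@Ro.from_euler('y',-28,degrees=True).as_matrix()
print('board in lcd',R.T@(pb[:3]-p2[:3]))
a=f((190,190),4.6);b=f((295,155),4.2)
tp=[((-.111,-.085,.01),a(125,92)),((-.111,.085,.01),a(467,96)),((.111,-.085,.01),a(98,539)),((.111,.085,.01),a(453,544))]
sp=[((.111,.085,.01),b(38,343)),((-.111,.085,.01),b(376,558)),((-.111,-.085,.01),b(632,406))]
pr,r=fitpose(tp,sp,[.53,.245,0,180,0],[(4,0,.02),(2,0,.1)]);print('rack',pr);print(r[:-2].reshape(-1,2))
pr,r=fitpose(tp,sp,[.53,.245,0,180,0],[(4,0,.02),(2,0,.0001)]);print('rack z0',pr)
pr3,r=fitpose(tp,[],[.53,.245,0,180,0],[(4,0,.02),(2,0,.0001)]);print('rack top only',pr3)
pr3,r=fitpose([],sp,[.53,.245,0,180,0],[(4,0,.02),(2,0,.0001)]);print('rack scene only',pr3)
# stored
S={'black':((.16,.104),[a(78,172),a(435,178)],[a(80,190),a(435,195)],-.04, [b(272,270),b(537,150)],b(272,470)),
'grey':((.156,.098),[a(80,268),a(430,274)],[a(80,282),a(430,290)],0,[b(203,240),b(460,125)],b(203,425)),
'white':((.15,.108),[a(65,438),a(411,443)],[a(66,458),a(411,464)],.08,[b(100,155),b(337,55)],b(103,350))}
Rr=Ro.from_euler('z',pr[3],degrees=True).as_matrix()
for k,((W,Hh),bk,fr,bx,sc,bot_) in S.items():
    W/=2
    tp=[((-h,-W,Hh),bk[0]),((-h,W,Hh),bk[1]),((h,-W,Hh),fr[0]),((h,W,Hh),fr[1])]
    sp=[((-h,W,Hh),sc[0]),((-h,-W,Hh),sc[1]),((-h,W,0),bot_)]
    g=pr[:3]+Rr@np.array([bx,0,.01])
    q,r=fitpose(tp,sp,list(g)+[pr[3],0],[(2,.01,.001)]);print(k,q,'rack xy',Rr.T@(q[:3]-pr[:3]),abs(r).max())
# testset
a=f((330,185),8)
for u in[(133,148),(435,85),(487,255),(165,335)]: print(onz(Ct,a(*u),.05))
print('antenna base',onz(Ct,a(198,278),.05),'tip?',tri(Ct,a(230,130),Cs,(295+67/4.2,155+275/4.2)))
E
```

```text
lcd [  0.5208  -0.21     0.0277 176.5573  28.4744]
[[-0.9243 -0.4618]
 [-1.5395 -0.1095]
 [-0.4462 -0.5035]
 [ 0.3439 -0.1137]
 [-3.145   0.4157]
 [ 0.4213  0.5309]
 [-0.1232  0.9028]
 [ 0.3178 -0.5514]
 [-1.8521 -0.597 ]
 [-0.0447 -0.1643]
 [-0.4698  1.23  ]]
lcd tilt fixed [  0.5216  -0.2101   0.0271 176.563   28.0022]
board [  0.5274  -0.1951   0.0202 176.6322  27.9989]
[-0.5313  1.5082  0.5237  0.7535 -1.5169 -0.5535  4.1866 -6.4239 -0.022
  0.3462]
board in lcd [-0.0076 -0.0154 -0.0038]
rack [  0.5494   0.2491  -0.005  178.2938  -0.0004]
[[-0.5664 -0.5022]
 [-0.5326 -0.4348]
 [-0.1475 -0.034 ]
 [-0.1393  0.0257]
 [-1.0304 -0.6742]
 [-0.1444  1.1066]
 [-0.4243  0.1206]]
rack z0 [  0.55     0.2477  -0.     178.1883   0.0003]
rack top only [  0.5481   0.2476  -0.     178.1409   0.0001]
rack scene only [  0.5534   0.2456  -0.     178.0691  -0.0004]
black [  0.5901   0.2464   0.0104 177.4109  -1.0129] rack xy [-0.0401  0.      0.0105] 1.5221113648029814
grey [  0.5453   0.2475   0.011  177.3718   0.5019] rack xy [0.0047 0.0003 0.011 ] 1.5052889555645947
white [  0.4697   0.2523   0.0098 178.1351   0.0112] rack xy [ 0.0804 -0.0021  0.0099] 1.249255013813638
[0.6595 0.036  0.05  ]
[ 0.676  -0.0473  0.05  ]
[ 0.6277 -0.0596  0.05  ]
[0.6068 0.0286 0.05  ]
antenna base [0.6225 0.0192 0.05  ] tip? (array([0.6234, 0.0197, 0.1918]), np.float64(0.0002581407561471413))
```

```bash
cat > plan.py <<'E'
from h import *
from scipy.spatial.transform import Rotation as Ro
def rows(cp,cR,tp,tR,open_,n=8,vmax=.06,wmax=10.0,digits=4):
    """print 8 rows from commanded pose cp,cR to tp,tR (straight)."""
    d=cR.T@(np.array(tp)-cp);w=Ro.from_matrix(cR.T@tR).as_rotvec(degrees=True)
    need=max(np.linalg.norm(d)/vmax,np.linalg.norm(w)/wmax);print('rows needed %.1f'%need)
    out=[]
    for k in range(1,9):
        f=min(1,k/min(n,8)) if need<=n else min(1,k/need)
        out.append(' '.join('%.4f'%v for v in d*f)+' '+' '.join('%.2f'%v for v in w*f)+' %.4f'%open_)
    print('; '.join(out))
def cur():
    s=bot.read_state();return np.array(s['position']),np.array(s['tcp_rot']),s
E
python3 - <<'E'
from plan import *
np.set_printoptions(precision=4,suppress=True)
p,R,s=cur()
c=cal('wrist');Rc=cv2.Rodrigues(c[1])[0];o=-Rc.T@c[2]
print('cam in tool',R.T@(o-p),'\n',R.T@Rc.T)
yaw=np.deg2rad(178.14-180)
x=np.array([np.cos(yaw),np.sin(yaw),0])
tR=np.stack([np.cross(x,[0,0,-1]),x,[0,0,-1]],1);print(tR)
rows(p,R,[.55,.25,.33],tR,.087)
E
```

```text
cam in tool [ 0.0686  0.0004 -0.1609] 
 [[ 0.0002 -0.9675 -0.2528]
 [ 1.     -0.      0.001 ]
 [-0.001  -0.2528  0.9675]]
[[ 0.0325  0.9995  0.    ]
 [ 0.9995 -0.0325  0.    ]
 [ 0.      0.     -1.    ]]
rows needed 8.3
-0.0529 -0.0252 -0.0130 -0.00 0.00 8.78 0.0870; -0.1058 -0.0504 -0.0259 -0.00 0.00 17.57 0.0870; -0.1586 -0.0757 -0.0389 -0.00 0.00 26.35 0.0870; -0.2115 -0.1009 -0.0519 -0.00 0.00 35.13 0.0870; -0.2644 -0.1261 -0.0648 -0.00 0.00 43.92 0.0870; -0.3173 -0.1513 -0.0778 -0.00 0.00 52.70 0.0870; -0.3701 -0.1765 -0.0908 -0.00 0.00 61.49 0.0870; -0.4230 -0.2018 -0.1037 -0.00 0.00 70.27 0.0870
```

```bash
python3 - <<'E'
from plan import *
p,R,s=cur()
yaw=np.deg2rad(-1.86)
x=np.array([np.cos(yaw),np.sin(yaw),0])
tR=np.stack([np.cross(x,[0,0,-1]),x,[0,0,-1]],1)
rows(p,R,[.55,.15,.30],tR,.087)
E
```

```text
rows needed 9.4
-0.0500 -0.0322 -0.0082 -0.00 0.00 7.72 0.0870; -0.0999 -0.0644 -0.0164 -0.00 0.00 15.45 0.0870; -0.1499 -0.0966 -0.0246 -0.00 0.00 23.17 0.0870; -0.1998 -0.1288 -0.0329 -0.00 0.00 30.89 0.0870; -0.2498 -0.1610 -0.0411 -0.00 0.00 38.61 0.0870; -0.2997 -0.1932 -0.0493 -0.00 0.00 46.34 0.0870; -0.3497 -0.2254 -0.0575 -0.00 0.00 54.06 0.0870; -0.3996 -0.2576 -0.0657 -0.00 0.00 61.78 0.0870
```

Emit:
{"method": "apply_moves", "body": {"motion": "-0.0500 -0.0322 -0.0300 0 0 7.72 0.0870; -0.1000 -0.0644 -0.0500 0 0 15.45 0.0870; -0.1500 -0.0966 -0.0700 0 0 23.17 0.0870; -0.2000 -0.1288 -0.0780 0 0 30.89 0.0870; -0.2500 -0.1610 -0.0780 0 0 38.61 0.0870; -0.3000 -0.1932 -0.0780 0 0 46.34 0.0870; -0.3500 -0.2254 -0.0780 0 0 54.06 0.0870; -0.4000 -0.2576 -0.0780 0 0 61.78 0.0870"}}

```text
time_s: 2.75
position: [0.4991, 0.2149, 0.3008]
tcp_rot: [[-0.154, 0.988, 0.001], [0.988, 0.154, 0.0], [0.0, 0.001, -1.0]]
force: [0.5, 0.8, 0.5]
opening: 1.003
```

```bash
python3 - <<'E'
from plan import *
p,R,s=cur()
print(p,s['joint_positions'])
yaw=np.deg2rad(-1.86)
x=np.array([np.cos(yaw),np.sin(yaw),0])
tR=np.stack([np.cross(x,[0,0,-1]),x,[0,0,-1]],1)
rows(p,R,[.55,.15,.30],tR,.087,4)
E
```

```text
[0.49912198 0.21491912 0.3008293 ] [1.15028668e+01 1.89338629e+01 8.81430673e+01 1.35467372e-02
 7.28782556e+01 2.61196100e+00]
rows needed 1.4
-0.0180 0.0101 0.0002 0.01 -0.00 2.69 0.0870; -0.0360 0.0201 0.0004 0.02 -0.01 5.37 0.0870; -0.0540 0.0302 0.0006 0.03 -0.01 8.06 0.0870; -0.0720 0.0402 0.0008 0.04 -0.02 10.75 0.0870; -0.0720 0.0402 0.0008 0.04 -0.02 10.75 0.0870; -0.0720 0.0402 0.0008 0.04 -0.02 10.75 0.0870; -0.0720 0.0402 0.0008 0.04 -0.02 10.75 0.0870; -0.0720 0.0402 0.0008 0.04 -0.02 10.75 0.0870
```

Emit:
{"method": "apply_moves", "body": {"motion": "-0.0180 0.0101 0.0 0 0 2.69 0.0870; -0.0360 0.0201 0.0 0 0 5.37 0.0870; -0.0540 0.0302 0.0 0 0 8.06 0.0870; -0.0720 0.0402 0.0 0 0 10.75 0.0870; -0.0720 0.0402 0.0 0 0 10.75 0.0870; -0.0720 0.0402 0.0 0 0 10.75 0.0870; -0.0720 0.0402 0.0 0 0 10.75 0.0870; -0.0720 0.0402 0.0 0 0 10.75 0.0870"}}

```text
time_s: 3.75
position: [0.5488, 0.1524, 0.3006]
tcp_rot: [[0.027, 1.0, -0.0], [1.0, -0.027, 0.0], [0.0, -0.0, -1.0]]
force: [0.7, -0.3, 0.7]
opening: 0.995
```

```bash
python3 - <<'E'
from plan import *
p,R,s=cur()
np.save('wr1.npy',np.array(cal('wrist'),dtype=object),allow_pickle=True)
im=bot.capture('wrist');cv2.imwrite('pics/w1.png',im[:,:,::-1])
p,R,s=cur();print(p,R,s['joint_positions'])
C=cal('wrist')
yaw=np.deg2rad(178.14);Rr=Ro.from_euler('z',yaw).as_matrix()
for a in[(-.111,-.085,.01),(-.111,.085,.01),(.111,-.085,.01),(.111,.085,.01)]: print(a,proj(C,[Rr@np.array(a)+[.55,.2475,0]]))
E
```

```text
Traceback (most recent call last):
ValueError: could not broadcast input array from shape (3,3) into shape (3,)
```

```bash
python3 - <<'E'
from plan import *
import pickle
C=cal('wrist')
im=bot.capture('wrist');cv2.imwrite('pics/w1.png',im[:,:,::-1])
pickle.dump(C,open('w1.pkl','wb'))
p,R,s=cur();print(p,R,s['joint_positions'])
yaw=np.deg2rad(178.14);Rr=Ro.from_euler('z',yaw).as_matrix()
for a in[(-.111,-.085,.01),(-.111,.085,.01),(.111,-.085,.01),(.111,.085,.01)]: print(a,proj(C,[Rr@np.array(a)+[.55,.2475,0]]))
crop('pics/w1.png',190,40,260,195,3,'pics/w1c.png')
E
```

```text
[0.54887045 0.15232615 0.30065085] [[ 2.70626480e-02  9.99633739e-01  9.13831512e-06]
 [ 9.99633737e-01 -2.70626486e-02  7.44183733e-05]
 [ 7.46384238e-05  7.12100985e-06 -9.99999997e-01]] [4.27142060e+00 2.12105678e+01 8.45584684e+01 4.37779372e-03
 7.42301241e+01 5.82099573e+00]
(-0.111, -0.085, 0.01) [[406.35781211  62.36004123]]
(-0.111, 0.085, 0.01) [[397.24916714 199.98478827]]
(0.111, -0.085, 0.01) [[226.33988582  61.1704109 ]]
(0.111, 0.085, 0.01) [[234.24482379 199.06699009]]
```

View pics/w1.png

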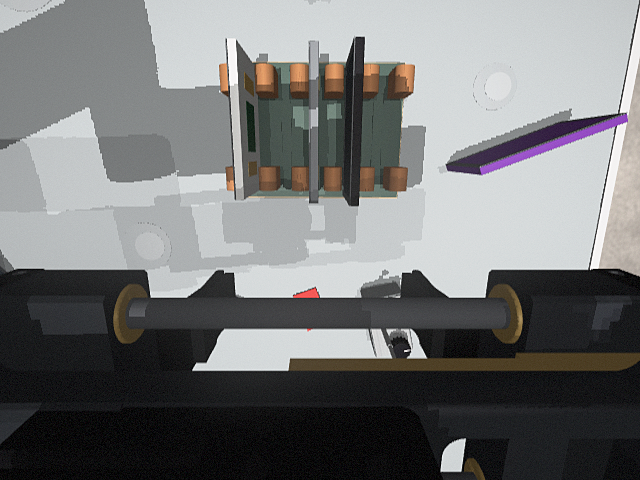

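View pics/w1c.png

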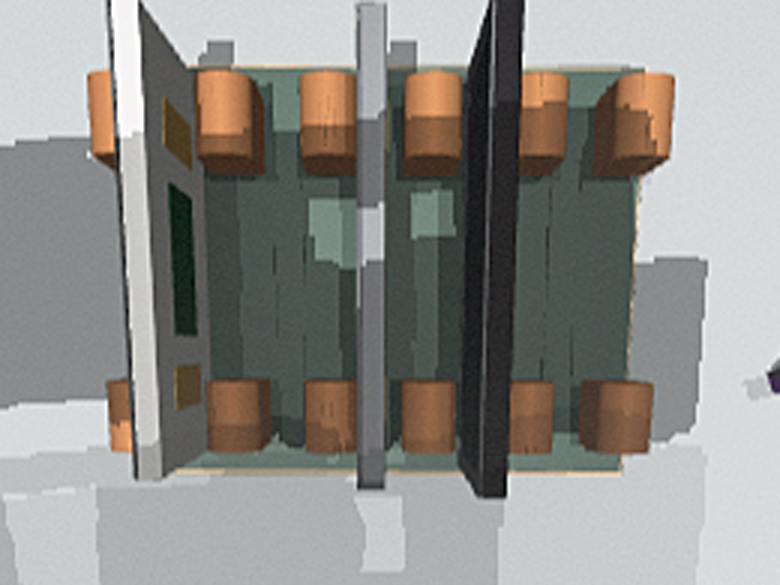

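```bash
python3 - <<'E'
from plan import *
import pickle
C=pickle.load(open('w1.pkl','rb'))
Rr=Ro.from_euler('z',178.14,degrees=True).as_matrix()
im=cv2.imread('pics/w1.png')[40:235,190:450];S=4
im=cv2.resize(im,None,fx=3,fy=3,interpolation=cv2.INTER_CUBIC)
def dr(a,b,col,t=(.55,.2475,0)):
    q=(proj(C,[Rr@np.array(v)+t for v in(a,b)])-[190,40]+.5)*3-.5
    cv2.line(im,*[tuple(int(round(v)) for v in u) for u in q],col,1,cv2.LINE_AA)
for x in(.1,.06,.02,-.02,-.06,-.1):
    for s in(-1,1):
        for dx in(-.011,.011): dr((x+dx,s*.042,.048),(x+dx,s*.07,.048),(255,255,0))
        dr((x,s*.042,.059),(x,s*.07,.059),(0,255,0))
B=[(.111,.085,.01),(.111,-.085,.01),(-.111,-.085,.01),(-.111,.085,.01)]
for i in range(4): dr(B[i],B[(i+1)%4],(0,0,255))
cv2.imwrite('pics/w1o.png',im)
E
```

```text
(no output)
```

View pics/w1o.png

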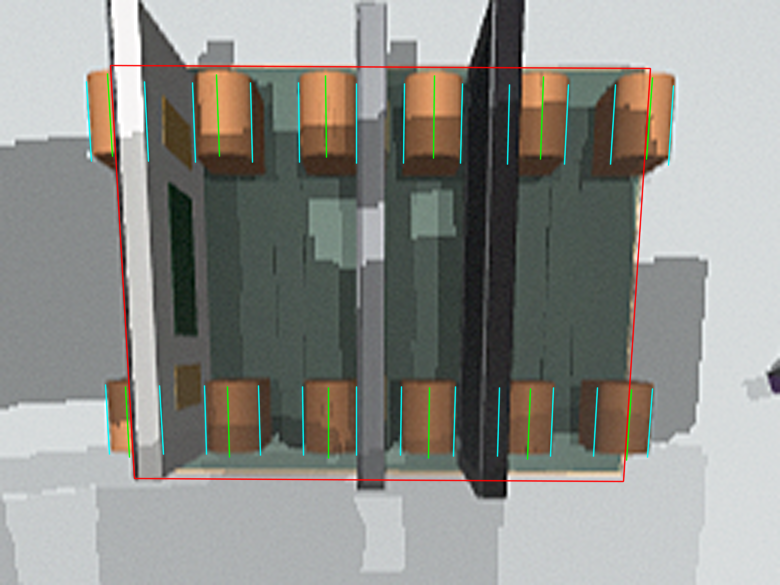

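```bash
cat >> plan.py <<'E'
LP=np.array([.5216,-.2101,.0271]);LY=176.56
def lcdR(yaw=LY,tilt=28): return Ro.from_euler('z',yaw,degrees=True).as_matrix()@Ro.from_euler('y',-tilt,degrees=True).as_matrix()
def toolR(RL): # tool z=-panel z, tool y=-panel x
    return np.stack([np.cross(-RL[:,0],-RL[:,2]),-RL[:,0],-RL[:,2]],1)
E
python3 - <<'E'
from plan import *
np.set_printoptions(precision=4,suppress=True)
p,R,s=cur();RL=lcdR();T=toolR(RL);print(T)
t=LP+RL@[0,.09,.144+.04];print(t)
d=R.T@(t-p);w=Ro.from_matrix(R.T@T).as_rotvec(degrees=True);print(d,w)
rows(p,R,t,T,.087,8)
E
```

```text
[[ 0.06    0.8814 -0.4686]
 [ 0.9982 -0.053   0.0282]
 [-0.     -0.4695 -0.8829]]
[ 0.6024 -0.3051  0.1896]
[-0.4558  0.0659  0.1111] [27.9978  0.4574  1.8525]
rows needed 7.9
-0.0570 0.0082 0.0139 3.50 0.06 0.23 0.0870; -0.1140 0.0165 0.0278 7.00 0.11 0.46 0.0870; -0.1709 0.0247 0.0416 10.50 0.17 0.69 0.0870; -0.2279 0.0330 0.0555 14.00 0.23 0.93 0.0870; -0.2849 0.0412 0.0694 17.50 0.29 1.16 0.0870; -0.3419 0.0494 0.0833 21.00 0.34 1.39 0.0870; -0.3989 0.0577 0.0972 24.50 0.40 1.62 0.0870; -0.4558 0.0659 0.1111 28.00 0.46 1.85 0.0870
```

Emit:
{"method": "apply_moves", "body": {"motion": "-0.0570 0.0 0.0 3.50 0 0.23 0.0870; -0.1140 0.0 0.0 7 0 0.46 0.0870; -0.1710 0.0 0.0 10.5 0.1 0.7 0.0870; -0.2280 0.010 0.0 14 0.2 0.9 0.0870; -0.2850 0.020 0.0200 17.5 0.3 1.2 0.0870; -0.3420 0.035 0.0500 21 0.3 1.4 0.0870; -0.3980 0.0500 0.0800 24.5 0.4 1.6 0.0870; -0.4500 0.0640 0.1080 28 0.46 1.85 0.0870"}}

```text
time_s: 4.8
position: [0.6002, -0.2974, 0.1939]
tcp_rot: [[0.061, 0.881, -0.469], [0.998, -0.054, 0.029], [-0.0, -0.47, -0.882]]
force: [0.9, -0.5, -0.1]
opening: 1.002
```

```bash
python3 - <<'E'
from plan import *
import pickle
np.set_printoptions(precision=4,suppress=True)
bot.capture('wrist')
C=cal('wrist')
im=bot.capture('wrist');cv2.imwrite('pics/w2.png',im[:,:,::-1])
pickle.dump(C,open('w2.pkl','wb'))
p,R,s=cur();print(p,'\n',R,s['joint_positions'],abs(np.array(s['qvel'])).max(),s['time_s'])
RL=lcdR()
im=cv2.imread('pics/w2.png')
def dr(a,b,col):
    q=proj(C,[RL@np.array(v)+LP for v in(a,b)]);cv2.line(im,*[tuple(int(round(v)) for v in u) for u in q],col,1)
h=.005;w=.092;H=.144
for x in(h,-h):
    B=[(x,-w,H),(x,w,H),(x,w,0),(x,-w,0)]
    for i in range(4): dr(B[i],B[(i+1)%4],(0,0,255) if x>0 else (0,255,0))
cv2.imwrite('pics/w2o.png',im)
E
```

```text
[ 0.5979 -0.3005  0.1844] 
 [[ 0.0658  0.8762 -0.4775]
 [ 0.9978 -0.0562  0.0343]
 [ 0.0033 -0.4787 -0.878 ]] [-30.6026  49.298   54.6309 -12.599  101.8014 -26.6393] 6.615790876549562 4.9
```

View pics/w2o.png

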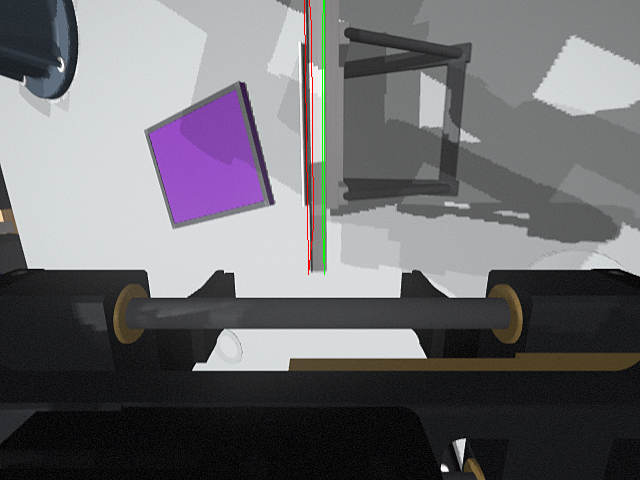

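```bash
cat > ov.py <<'E'
from plan import *
import sys
def overlay(C,f,out,P,RL,box,dims,s=4):
    x0,y0,w_,h_=box
    im=cv2.resize(cv2.imread(f)[y0:y0+h_,x0:x0+w_],None,fx=s,fy=s,interpolation=cv2.INTER_CUBIC)
    w,H=dims;h=.005
    for x in(h,-h):
        B=[(x,-w,H),(x,w,H),(x,w,0),(x,-w,0)]
        q=(proj(C,[RL@np.array(v)+P for v in B])-[x0,y0]+.5)*s-.5
        for i in range(4): cv2.line(im,tuple(int(round(v)) for v in q[i]),tuple(int(round(v)) for v in q[(i+1)%4]),(0,0,255) if x>0 else (0,255,0),1,cv2.LINE_AA)
    cv2.imwrite(out,im)
E
python3 - <<'E'
from ov import *
import pickle
np.set_printoptions(precision=4,suppress=True)
bot.capture('wrist');bot.capture('wrist')
C=cal('wrist');im=bot.capture('wrist');cv2.imwrite('pics/w3.png',im[:,:,::-1])
pickle.dump(C,open('w3.pkl','wb'))
p,R,s=cur();print(p,'\n',R,abs(np.array(s['qvel'])).max(),s['time_s'])
overlay(C,'pics/w3.png','pics/w3o.png',LP,lcdR(),(270,0,100,290),(.092,.144),2)
crop('pics/w3.png',260,0,110,140,4.2,'pics/w3a.png');crop('pics/w3.png',260,150,110,130,4.2,'pics/w3b.png')
print(proj(C,[lcdR()@np.array(a)+LP for a in[(-.005,-.092,.144),(.005,-.092,.144),(-.005,.092,.144),(.005,.092,.144)]]))
E
```

```text
[ 0.5995 -0.2953  0.194 ] 
 [[ 0.0611  0.8808 -0.4696]
 [ 0.9981 -0.0534  0.0299]
 [ 0.0012 -0.4705 -0.8824]] 3.7759428054356876 5.05
[[334.6575 -56.8507]
 [314.9933 -56.7988]
 [331.1259 282.4913]
 [315.645  282.477 ]]
```

View pics/w3a.png

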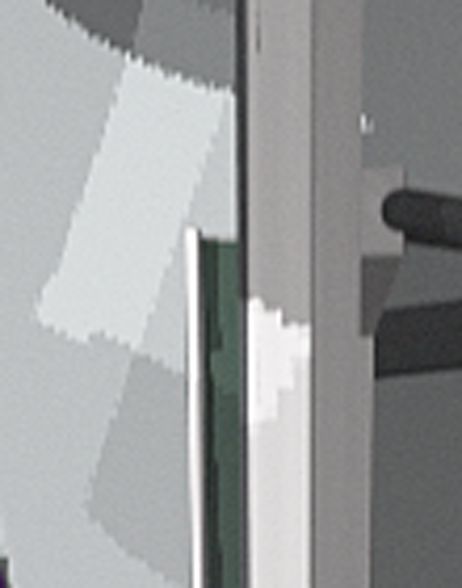

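View pics/w3b.png

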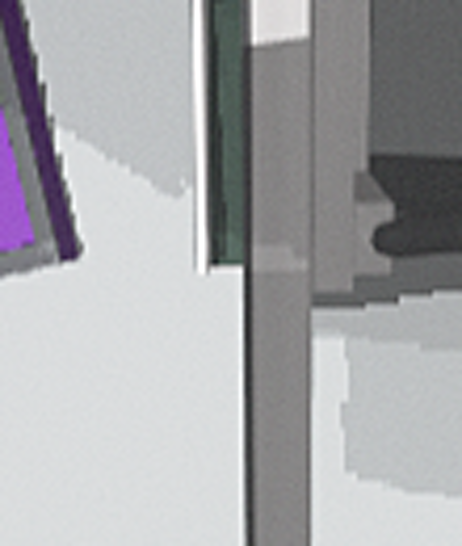

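View pics/w3o.png

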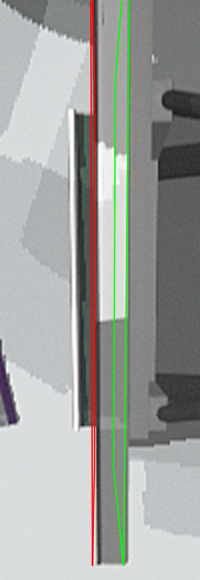

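```bash
sed -i 's/^LP=.*/LP=np.array([.5226,-.2101,.0265]);LY=177.1/' plan.py; python3 - <<'E'
from plan import *
np.set_printoptions(precision=4,suppress=True)
p,R,s=cur();RL=lcdR();T=toolR(RL);print(p,s['time_s'])
t=LP+RL@[0,0,.144+.02];print(t)
rows(p,R,t,T,.06,4)
E
```

```text
[ 0.5995 -0.2953  0.194 ] 5.05
[ 0.5995 -0.214   0.1713]
rows needed 1.4
0.0203 0.0016 0.0056 -0.02 -0.09 -0.13 0.0600; 0.0406 0.0032 0.0112 -0.03 -0.17 -0.25 0.0600; 0.0609 0.0047 0.0168 -0.05 -0.26 -0.38 0.0600; 0.0812 0.0063 0.0224 -0.07 -0.35 -0.50 0.0600; 0.0812 0.0063 0.0224 -0.07 -0.35 -0.50 0.0600; 0.0812 0.0063 0.0224 -0.07 -0.35 -0.50 0.0600; 0.0812 0.0063 0.0224 -0.07 -0.35 -0.50 0.0600; 0.0812 0.0063 0.0224 -0.07 -0.35 -0.50 0.0600
```

Emit:
{"method": "apply_moves", "body": {"motion": "0.0203 0.0016 0.005 0 -0.1 -0.13 0.06; 0.0406 0.0032 0.01 0 -0.2 -0.25 0.06; 0.0609 0.0047 0.0160 0 -0.3 -0.38 0.06; 0.0812 0.0063 0.0224 0 -0.35 -0.5 0.06; 0.0812 0.0063 0.0224 0 -0.35 -0.5 0.06; 0.0812 0.0063 0.0224 0 -0.35 -0.5 0.06; 0.0812 0.0063 0.0224 0 -0.35 -0.5 0.06; 0.0812 0.0063 0.0224 0 -0.35 -0.5 0.06"}}

```text
time_s: 6.05
position: [0.5996, -0.2153, 0.1719]
tcp_rot: [[0.051, 0.882, -0.469], [0.999, -0.046, 0.023], [-0.002, -0.469, -0.883]]
force: [0.6, -0.1, -0.8]
opening: 0.691
```

```bash
python3 - <<'E'
from ov import *
np.set_printoptions(precision=4,suppress=True)
C=cal('wrist');im=bot.capture('wrist');cv2.imwrite('pics/w4.png',im[:,:,::-1])
cs=bot.capture('scene');cv2.imwrite('pics/s4.png',cs[:,:,::-1])
p,R,s=cur();RL=lcdR();T=toolR(RL);print(p,s['time_s'],abs(np.array(s['qvel'])).max(),s['joint_positions'])
print('tcp in lcd',RL.T@(p-LP),'rot err',Ro.from_matrix(R.T@T).as_rotvec(degrees=True))
overlay(C,'pics/w4.png','pics/w4o.png',LP,RL,(230,100,180,280),(.092,.144),2)
t=LP+RL@[0,0,.144-.014-.0187]
rows(p,R,t,T,.06,5)
E
```

```text
[ 0.5996 -0.2151  0.1719] 6.15 0.24211756433225248 [-24.8732  47.2251  61.1694 -10.2628  97.7009 -20.9351]
tcp in lcd [0.0001 0.0011 0.1646] rot err [ 0.0087  0.0582 -0.0683]
rows needed 0.9
0.0002 0.0000 0.0107 0.00 0.01 -0.01 0.0600; 0.0005 0.0001 0.0213 0.00 0.02 -0.03 0.0600; 0.0007 0.0001 0.0320 0.01 0.03 -0.04 0.0600; 0.0009 0.0001 0.0427 0.01 0.05 -0.05 0.0600; 0.0011 0.0001 0.0533 0.01 0.06 -0.07 0.0600; 0.0011 0.0001 0.0533 0.01 0.06 -0.07 0.0600; 0.0011 0.0001 0.0533 0.01 0.06 -0.07 0.0600; 0.0011 0.0001 0.0533 0.01 0.06 -0.07 0.0600
```

View pics/w4o.png

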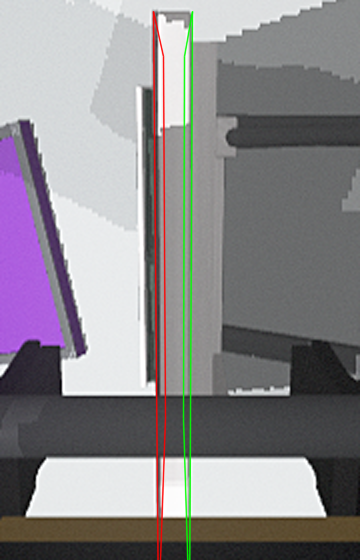

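View pics/s4.png

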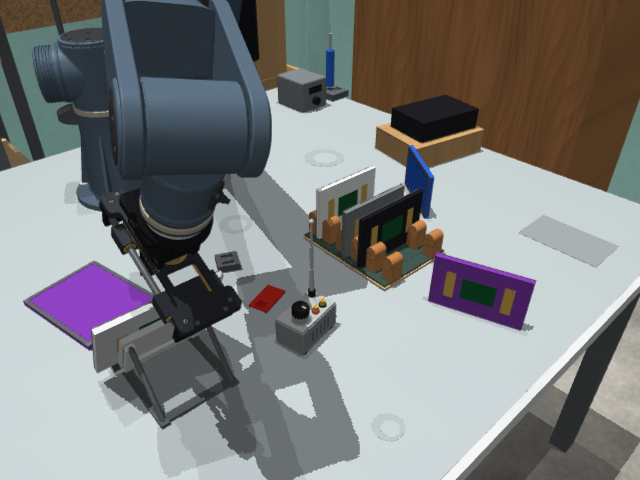

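Emit:
{"method": "apply_moves", "body": {"motion": "0.001 0 0.01 0 0 0 0.06; 0.001 0 0.02 0 0 0 0.06; 0.001 0 0.03 0 0 0 0.06; 0.001 0 0.038 0 0 0 0.05; 0.001 0 0.046 0 0 0 0.045; 0.001 0 0.053 0 0 0 0.04; 0.001 0 0.053 0 0 0 0.035; 0.001 0 0.053 0 0 0 0.03"}}

```text
time_s: 7.15
position: [0.5751, -0.2123, 0.1253]
tcp_rot: [[0.05, 0.882, -0.468], [0.999, -0.045, 0.022], [-0.002, -0.469, -0.883]]
force: [0.3, -0.5, 0.2]
opening: 0.377
```

```bash
python3 - <<'E'
from ov import *
np.set_printoptions(precision=4,suppress=True)
C=cal('wrist');im=bot.capture('wrist');cv2.imwrite('pics/w5.png',im[:,:,::-1])
p,R,s=cur();RL=lcdR();T=toolR(RL);print(p,s['time_s'],abs(np.array(s['qvel'])).max(),s['opening'],s['force'])
print('tcp in lcd',RL.T@(p-LP))
E
```

```text
[ 0.5752 -0.2124  0.1254] 7.2 0.17762581743806613 0.3682110973545562 [ 0.4541  0.0162 -0.2262]
tcp in lcd [-0.0001 -0.0004  0.1121]
```

View pics/w5.png

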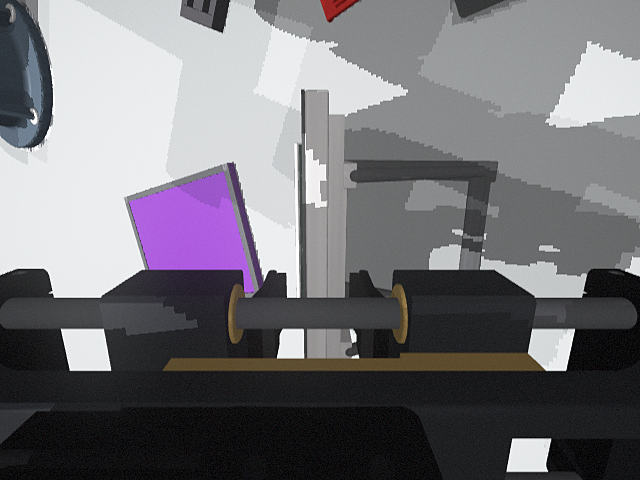

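Emit:
{"method": "apply_moves", "body": {"motion": "0 0 0 0 0 0 0.02; 0 0 0 0 0 0 0.014; 0 0 0 0 0 0 0.012; 0 0 0 0 0 0 0.010; 0 0 0 0 0 0 0.008; 0 0 0 0 0 0 0.004; 0 0 0 0 0 0 0.0; 0 0 0 0 0 0 0.0"}}

```text
time_s: 8.2
position: [0.5739, -0.2122, 0.1257]
tcp_rot: [[0.05, 0.881, -0.471], [0.999, -0.045, 0.023], [-0.001, -0.472, -0.882]]
force: [-3.5, 0.5, 5.3]
opening: 0.114
```

Emit:
{"method": "apply_moves", "body": {"motion": "0 0 -0.003 0 0 0 0; 0 0 -0.007 0 0 0 0; 0 0 -0.011 0 0 0 0; 0 -0.001 -0.016 0 0 0 0; 0 -0.006 -0.022 0 0 0 0; 0 -0.014 -0.030 0 0 0 0; 0 -0.025 -0.045 0 0 0 0; 0 -0.035 -0.065 0 0 0 0"}}

```text
time_s: 9.2
position: [0.5745, -0.2121, 0.2005]
tcp_rot: [[0.05, 0.882, -0.468], [0.999, -0.045, 0.022], [-0.002, -0.468, -0.884]]
force: [-0.2, -0.0, -3.4]
opening: 0.11
```

```bash
python3 - <<'E'
from ov import *
np.set_printoptions(precision=4,suppress=True)
cs=bot.capture('scene');cv2.imwrite('pics/s6.png',cs[:,:,::-1])
p,R,s=cur();RL=lcdR();T=toolR(RL);print(p,s['time_s'],s['opening'],s['force'])
E
```

```text
[ 0.5761 -0.2129  0.2042] 9.25 0.1134160732288917 [ 0.3    -0.1671 -0.7389]
```

View pics/s6.png

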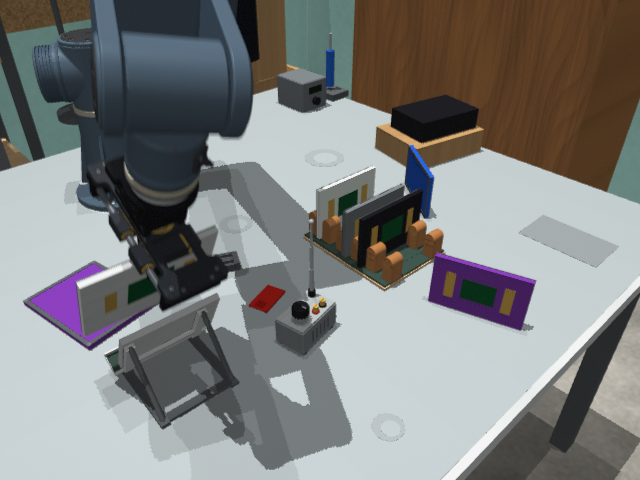

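```bash
cat >> plan.py <<'E'
def path(cp,cR,wps,vmax=.055,wmax=9.5):
    """wps list of (p,R,open); prints successive 8-row calls, relative to each call's start"""
    seq=[];a,A=np.array(cp),cR
    for t,T,o in wps:
        t=np.array(t,float);w=Ro.from_matrix(A.T@T).as_rotvec();n=int(max(1,np.ceil(max(np.linalg.norm(t-a)/vmax,np.degrees(np.linalg.norm(w))/wmax))))
        for k in range(1,n+1): seq.append((a+(t-a)*k/n,A@Ro.from_rotvec(w*k/n).as_matrix(),o))
        a,A=t,T
    print('rows',len(seq))
    b,B=np.array(cp),cR
    for i in range(0,len(seq),8):
        ch=seq[i:i+8]
        while len(ch)<8: ch.append(ch[-1])
        print('; '.join(' '.join('%.4f'%v for v in B.T@(q-b))+' '+' '.join('%.1f'%v for v in Ro.from_matrix(B.T@Q).as_rotvec(degrees=True))+' %.3f'%o for q,Q,o in ch));print()
        b,B=ch[-1][:2]
RK=np.array([.5505,.2487,0]);RY=178.14
RR=Ro.from_euler('z',RY,degrees=True).as_matrix()
TV=toolR(RR)
E
python3 - <<'E'
from plan import *
p,R,s=cur()
b3=RK+RR@[.04,0,0]
print(b3,TV)
path(p,R,[((.5105,-.20,.32),TV,0),((b3[0],b3[1]-.0,.32),TV,0)])
E
```

```text
[0.51052108 0.2499983  0.        ] [[ 0.03245742  0.99947312 -0.        ]
 [ 0.99947312 -0.03245742 -0.        ]
 [-0.         -0.         -1.        ]]
rows 12
0.0030 -0.0374 -0.0240 -9.2 -0.0 -0.4 0.000; 0.0061 -0.0749 -0.0480 -18.4 -0.0 -0.7 0.000; 0.0091 -0.1123 -0.0719 -27.6 -0.0 -1.1 0.000; 0.0590 -0.1147 -0.0710 -27.6 -0.0 -1.1 0.000; 0.1090 -0.1170 -0.0700 -27.6 -0.0 -1.1 0.000; 0.1589 -0.1193 -0.0690 -27.6 -0.0 -1.1 0.000; 0.2088 -0.1216 -0.0681 -27.6 -0.0 -1.1 0.000; 0.2588 -0.1239 -0.0671 -27.6 -0.0 -1.1 0.000

0.0500 -0.0016 0.0000 0.0 0.0 0.0 0.000; 0.0999 -0.0032 0.0000 0.0 0.0 0.0 0.000; 0.1499 -0.0049 0.0000 0.0 0.0 0.0 0.000; 0.1999 -0.0065 0.0000 0.0 0.0 0.0 0.000; 0.1999 -0.0065 0.0000 0.0 0.0 0.0 0.000; 0.1999 -0.0065 0.0000 0.0 0.0 0.0 0.000; 0.1999 -0.0065 0.0000 0.0 0.0 0.0 0.000; 0.1999 -0.0065 0.0000 0.0 0.0 0.0 0.000
```

Emit:
{"method": "apply_moves", "body": {"motion": "0 -0.015 -0.012 -4 0 -0.1 0; 0.002 -0.037 -0.0240 -9.2 0 -0.4 0; 0.004 -0.056 -0.036 -13.8 0 -0.5 0; 0.006 -0.075 -0.0480 -18.4 0 -0.7 0; 0.007 -0.094 -0.060 -23 0 -0.9 0; 0.0091 -0.1123 -0.0719 -27.6 0 -1.1 0; 0.0290 -0.1133 -0.0715 -27.6 0 -1.1 0; 0.059 -0.1147 -0.071 -27.6 0 -1.1 0"}}

```text
time_s: 10.25
position: [0.5094, -0.1489, 0.3159]
tcp_rot: [[0.034, 0.999, -0.007], [0.999, -0.034, 0.003], [0.003, -0.007, -1.0]]
force: [0.2, 0.8, -2.9]
opening: 0.11
```

```bash
python3 - <<'E'
from plan import *
p,R,s=cur()
print(p,R,s['opening'],s['force'])
b3=RK+RR@[.04,0,0]
path(p,R,[((b3[0],b3[1],.32),TV,0)],vmax=.051)
E
```

```text
[ 0.50935791 -0.1489027   0.31587684] [[ 0.03355949  0.99941442 -0.00667626]
 [ 0.99943155 -0.03353708  0.00344106]
 [ 0.00321515 -0.00678795 -0.99997179]] 0.1100814917801859 [ 0.213326    0.77360072 -2.92688155]
rows 8
0.0498 -0.0015 -0.0003 -0.0 -0.0 -0.0 0.000; 0.0997 -0.0031 -0.0007 -0.1 -0.0 -0.0 0.000; 0.1495 -0.0046 -0.0010 -0.1 -0.1 -0.0 0.000; 0.1994 -0.0061 -0.0014 -0.2 -0.1 -0.0 0.000; 0.2492 -0.0077 -0.0017 -0.2 -0.1 -0.0 0.000; 0.2990 -0.0092 -0.0021 -0.3 -0.1 -0.0 0.000; 0.3489 -0.0107 -0.0024 -0.3 -0.2 -0.1 0.000; 0.3987 -0.0122 -0.0028 -0.4 -0.2 -0.1 0.000
```

Emit:
{"method": "apply_moves", "body": {"motion": "0.04 -0.001 0 0 0 0 0; 0.095 -0.003 0 0 0 0 0; 0.15 -0.005 0 0 0 0 0; 0.205 -0.007 0 0 0 0 0; 0.26 -0.009 0 0 0 0 0; 0.315 -0.0105 0 0 0 0 0; 0.365 -0.012 0 0 0 0 0; 0.4 -0.013 0 0 0 0 0"}}

```text
time_s: 11.25
position: [0.508, 0.254, 0.3162]
tcp_rot: [[0.029, 1.0, -0.009], [1.0, -0.029, 0.003], [0.003, -0.009, -1.0]]
force: [0.8, -0.6, -3.2]
opening: 0.112
```

Emit:
{"method": "apply_moves", "body": {"motion": "0 0 0.005 0 0 0 0; 0 0 0.015 0 0 0 0; 0 0 0.025 0 0 0 0; 0 0 0.035 0 0 0 0; 0 0 0.045 0 0 0 0; 0 0 0.05 0 0 0 0; 0 0 0.05 0 0 0 0; 0 0 0.05 0 0 0 0"}}

```text
time_s: 12.25
position: [0.5093, 0.2508, 0.2672]
tcp_rot: [[0.032, 0.999, -0.006], [0.999, -0.032, 0.004], [0.004, -0.006, -1.0]]
force: [0.5, 0.3, -3.4]
opening: 0.113
```

```bash
python3 - <<'E'
from ov import *
np.set_printoptions(precision=4,suppress=True)
for n in('scene','top'):
    cs=bot.capture(n);cv2.imwrite(f'pics/{n}7.png',cs[:,:,::-1])
p,R,s=cur()
print(p,R,s['opening'],s['force'],s['time_s'])
print('tool in rack',RR.T@(p-RK),Ro.from_matrix(R.T@TV).as_rotvec(degrees=True))
crop('pics/scene7.png',240,80,260,220,3,'pics/s7c.png');crop('pics/top7.png',170,170,160,160,4,'pics/t7c.png')
E
```

```text
[0.5093 0.2509 0.2673] [[ 0.0318  0.9995 -0.0058]
 [ 0.9995 -0.0317  0.0038]
 [ 0.0037 -0.0059 -1.    ]] 0.11052725907172761 [-1.0028 -0.3111 -2.9653] 12.35
tool in rack [ 0.0412 -0.0008  0.2673] [-0.3407 -0.2097  0.0409]
```

View pics/s7c.png

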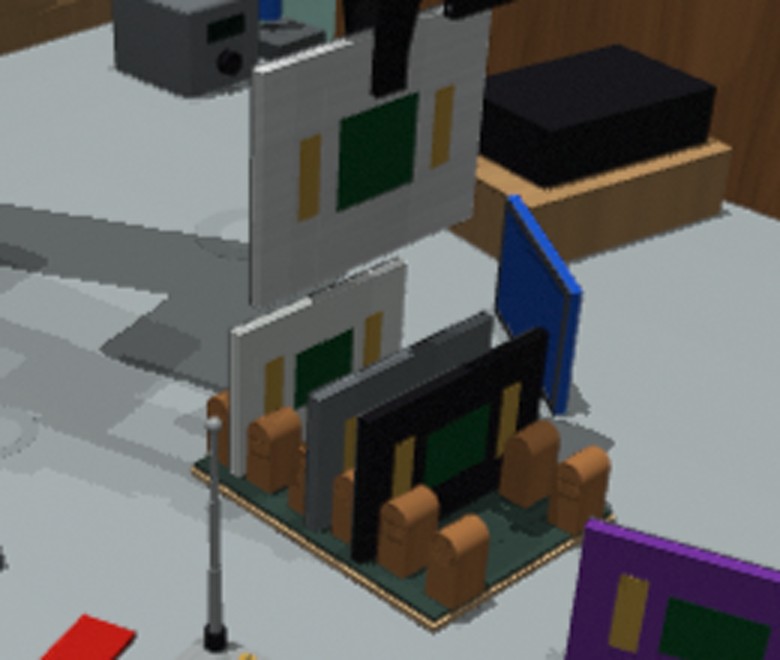

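View pics/t7c.png

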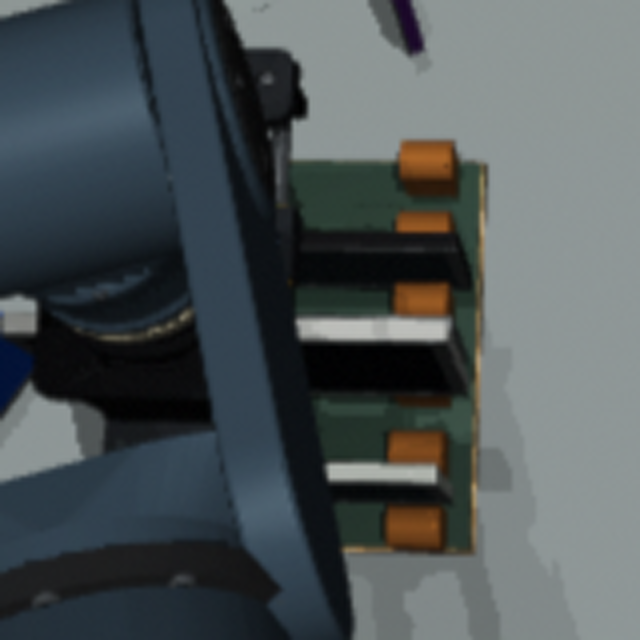

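```bash
python3 - <<'E'
from fit import *
from plan import cur,RR,RK
np.set_printoptions(precision=4,suppress=True)
p,R,s=cur()
RLn=np.stack([-R[:,1],-R[:,0],-R[:,2]],1)
P=p+.1121*R[:,2]
b=lambda u,v:(np.array([u,v])+.5)/3-.5+[240,80]
t=lambda u,v:(np.array([u,v])+.5)/4-.5+[170,170]
h=.005;w=.092;H=.144
A=[((-h,w,0),b(250,304)),((-h,-w,0),b(475,216)),((-h,w,H),b(255,73)),((-h,-w,H),b(490,11))]
for a,px in A: print(a,proj(Cs,[RLn@np.array(a)+P])[0]-px)
B=[((-h,w,H),t(450,320)),((h,w,H),t(450,341)),((h,w,0),t(470,394))]
for a,px in B: print(a,proj(Ct,[RLn@np.array(a)+P])[0]-px)
# in plane roll fit
print('bottom in rack',RR.T@(P-RK))
q,r=fitpose(B,A,list(P)+[178,0]);print(q,r,'rack',RR.T@(q[:3]-RK))
E
```

```text
(-0.005, 0.092, 0) [3.2566 3.0368]
(-0.005, -0.092, 0) [-1.054   1.7303]
(-0.005, 0.092, 0.144) [2.6341 0.7988]
(-0.005, -0.092, 0.144) [ 1.0773 -4.0035]
(-0.005, 0.092, 0.144) [-1.4814 -0.1538]
(0.005, 0.092, 0.144) [-1.6777  0.5439]
(0.005, 0.092, 0) [-0.6342  0.5396]
bottom in rack [ 0.0419 -0.0013  0.1552]
[  0.5092   0.2476   0.1583 177.035    0.4914] [ 0.3175 -0.0335  0.0018  0.684   1.079   0.9071  1.2253  1.7526 -1.2933
  1.4181  0.8013 -0.9188  1.207  -4.7482] rack [0.0412 0.0024 0.1583]
```

```bash
python3 - <<'E'
from ov import *
p,R,s=cur()
RLn=np.stack([-R[:,1],-R[:,0],-R[:,2]],1);P=p+.1121*R[:,2]
overlay(cal('scene'),'pics/scene7.png','pics/s7o.png',P,RLn,(310,70,110,125),(.092,.144),5)
overlay(cal('top'),'pics/top7.png','pics/t7o.png',P,RLn,(230,240,70,40),(.092,.144),8)
E
```

```text
(no output)
```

View pics/s7o.png

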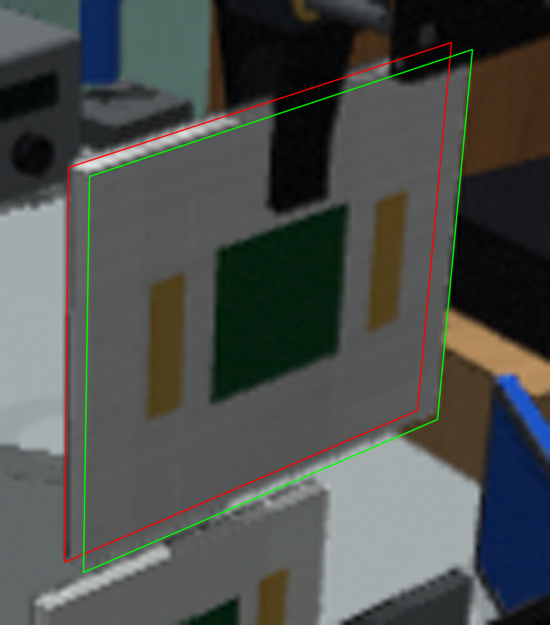

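View pics/t7o.png

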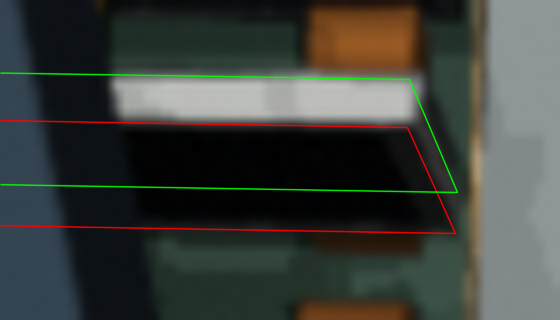

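Emit:
{"method": "apply_moves", "body": {"motion": "0 0.0004 0.012 -0.1 -0.1 0 0; 0 0.0004 0.025 -0.2 -0.2 0 0; 0 0.0004 0.04 -0.3 -0.2 0 0; 0 0.0004 0.055 -0.34 -0.2 0 0; 0 0.0004 0.068 -0.34 -0.2 0 0; 0 0.0004 0.08 -0.34 -0.2 0 0; 0 0.0004 0.087 -0.34 -0.2 0 0; 0 0.0004 0.087 -0.34 -0.2 0 0"}}

```text
time_s: 13.35
position: [0.5085, 0.251, 0.1793]
tcp_rot: [[0.032, 0.999, -0.002], [0.999, -0.032, -0.0], [-0.0, -0.002, -1.0]]
force: [0.7, 0.9, -2.7]
opening: 0.112
```

```bash
python3 - <<'E'
from ov import *
np.set_printoptions(precision=4,suppress=True)
bot.capture('scene')
for n in('scene','top'):
    cs=bot.capture(n);cv2.imwrite(f'pics/{n}8.png',cs[:,:,::-1])
p,R,s=cur();P=p+.1121*R[:,2]
print(p,R[:,2],s['opening'],s['force'],s['time_s'])
print('bottom in rack',RR.T@(P-RK),Ro.from_matrix(R.T@TV).as_rotvec(degrees=True))
crop('pics/scene8.png',290,120,170,160,4,'pics/s8c.png');crop('pics/top8.png',220,200,100,110,6,'pics/t8c.png')
E
```

```text
[0.5093 0.2512 0.1804] [ 0.0002  0.0002 -1.    ] 0.11383140799460258 [ 0.8586  0.5866 -2.816 ] 13.5
bottom in rack [ 0.0413 -0.0012  0.0683] [ 0.0118 -0.0146  0.0393]
```

View pics/s8c.png

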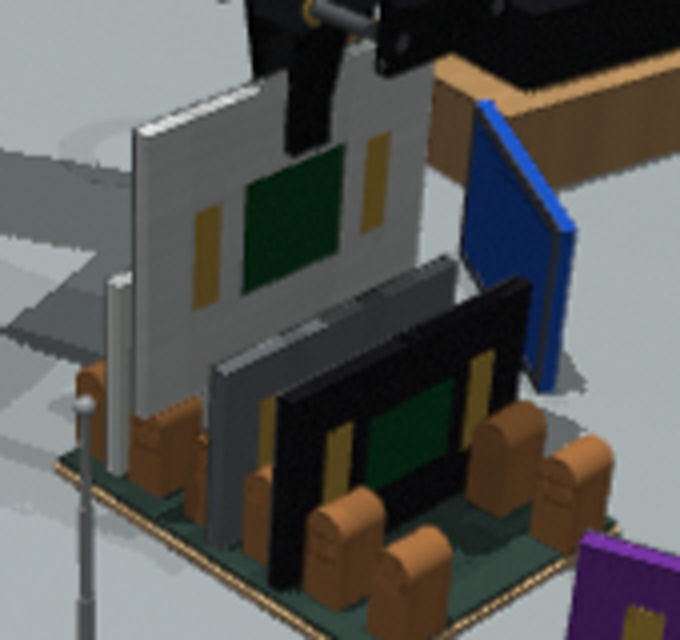

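View pics/t8c.png

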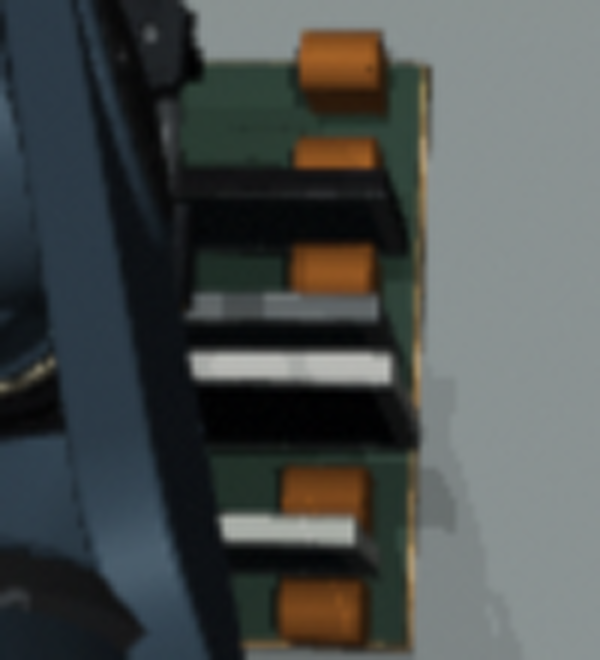

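```bash
python3 - <<'E'
from ov import *
np.set_printoptions(precision=4,suppress=True)
C=cal('top')
im=cv2.resize(cv2.imread('pics/top8.png')[200:310,220:320],None,fx=6,fy=6,interpolation=cv2.INTER_CUBIC)
def dr(M,t,a,b,col):
    q=(proj(C,[M@np.array(v)+t for v in(a,b)])-[220,200]+.5)*6-.5
    cv2.line(im,*[tuple(int(round(v)) for v in u) for u in q],col,1,cv2.LINE_AA)
t=np.array([.5481,.2476,0])
for x in(.1,.06,.02,-.02,-.06,-.1):
    for dx in(-.011,.011): dr(RR,t,(x+dx,.042,.048),(x+dx,.07,.048),(255,255,0))
    dr(RR,t,(x,.042,.059),(x,.07,.059),(0,255,0))
p,R,s=cur();P=p+.1121*R[:,2];RLn=np.stack([-R[:,1],-R[:,0],-R[:,2]],1)
for x in(.005,-.005):
    for z in(0,.144): dr(RLn,P,(x,0,z),(x,.092,z),(0,0,255))
cv2.imwrite('pics/t8o.png',im)
E
```

```text
(no output)
```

View pics/t8o.png

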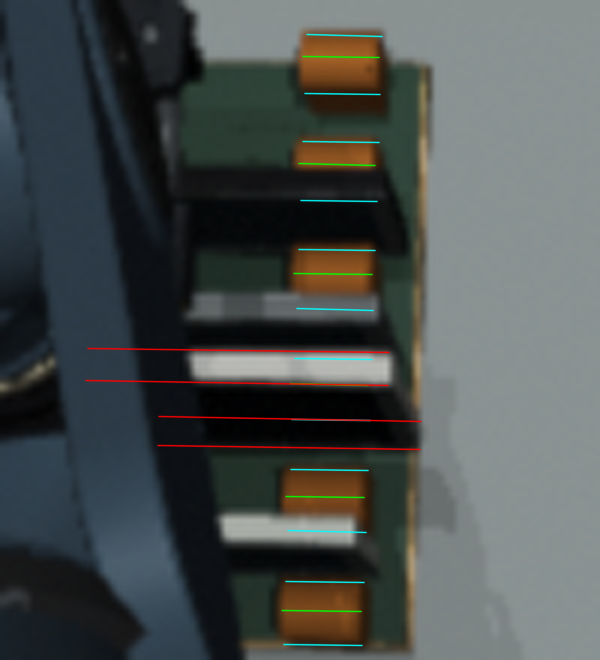

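Emit:
{"method": "apply_moves", "body": {"motion": "0 0.0007 0.004 0 0 0 0; 0 0.0007 0.011 0 0 0 0; 0 0.0007 0.018 0 0 0 0; 0 0.0007 0.025 0 0 0 0; 0 0.0007 0.032 0 0 0 0; 0 0.0007 0.039 0 0 0 0; 0 0.0007 0.045 0 0 0 0; 0 0.0007 0.050 0 0 0 0"}}

```text
time_s: 14.5
position: [0.5094, 0.251, 0.1294]
tcp_rot: [[0.032, 0.999, -0.001], [0.999, -0.032, -0.0], [-0.0, -0.001, -1.0]]
force: [-0.1, 0.3, -2.5]
opening: 0.116
```

Emit:
{"method": "apply_moves", "body": {"motion": "0 0 0 0 0 0 0; 0 0 0.001 0 0 0 0; 0 0 0.002 0 0 0 0; 0 0 0.003 0 0 0 0; 0 0 0.004 0 0 0 0; 0 0 0.005 0 0 0 0; 0 0 0.005 0 0 0 0; 0 0 0.005 0 0 0 0"}}

```text
time_s: 15.5
position: [0.5095, 0.251, 0.1249]
tcp_rot: [[0.032, 0.999, -0.001], [0.999, -0.032, -0.0], [-0.0, -0.001, -1.0]]
force: [0.2, -0.6, -3.3]
opening: 0.112
```

Emit:
{"method": "apply_moves", "body": {"motion": "0 0 0.0005 0 0 0 0; 0 0 0.001 0 0 0 0; 0 0 0.0013 0 0 0 0; 0 0 0.0016 0 0 0 0; 0 0 0.0019 0 0 0 0; 0 0 0.0022 0 0 0 0; 0 0 0.0025 0 0 0 0; 0 0 0.0025 0 0 0 0"}}

```text
time_s: 16.5
position: [0.5094, 0.251, 0.1223]
tcp_rot: [[0.032, 0.999, -0.001], [0.999, -0.032, -0.0], [-0.0, -0.001, -1.0]]
force: [-0.3, 0.5, -3.6]
opening: 0.113
```

Emit:
{"method": "apply_moves", "body": {"motion": "0 0 0.0003 0 0 0 0; 0 0 0.0006 0 0 0 0; 0 0 0.0009 0 0 0 0; 0 0 0.0012 0 0 0 0; 0 0 0.0015 0 0 0 0; 0 0 0.0018 0 0 0 0; 0 0 0.002 0 0 0 0; 0 0 0.002 0 0 0 0"}}

```text
time_s: 17.5
position: [0.5094, 0.251, 0.1203]
tcp_rot: [[0.032, 0.999, -0.001], [0.999, -0.032, -0.0], [-0.0, -0.001, -1.0]]
force: [0.3, 0.2, -1.8]
opening: 0.11
```

```bash
python3 - <<'E'
from ov import *
for n in('scene','top'):
    cs=bot.capture(n);cv2.imwrite(f'pics/{n}9.png',cs[:,:,::-1])
s=bot.read_state();print(s['position'],s['force'],s['time_s'])
crop('pics/scene9.png',290,150,170,140,4,'pics/s9c.png');crop('pics/top9.png',220,200,100,110,5,'pics/t9c.png')
E
```

```text
[0.50941696 0.25104287 0.12036098] [-0.4153777 -0.5109985 -3.3582405] 17.6
```

View pics/s9c.png

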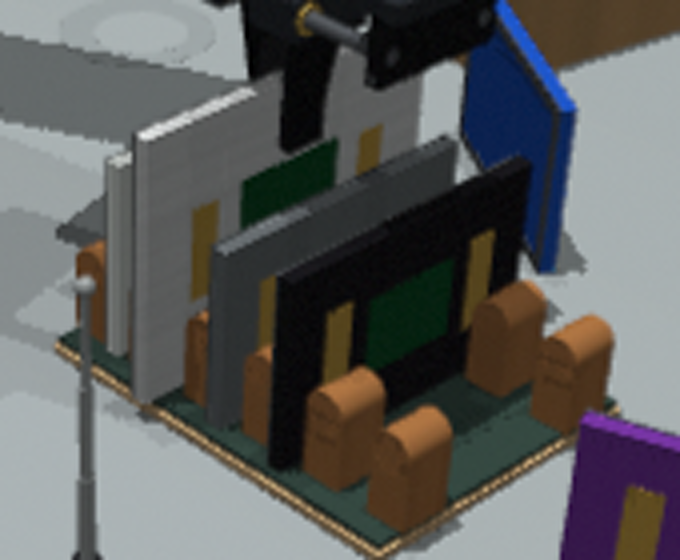

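View pics/t9c.png

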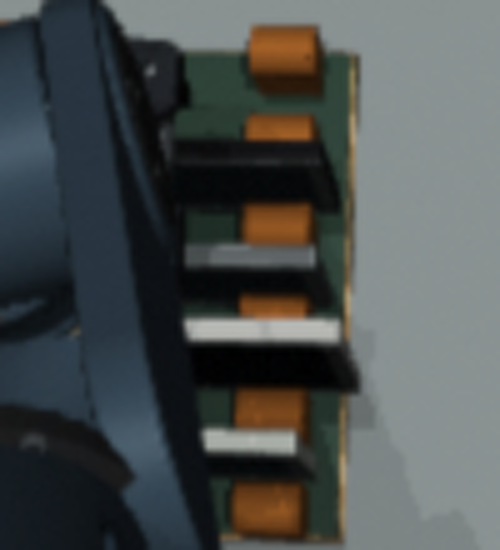

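Emit:
{"method": "apply_moves", "body": {"motion": "0 0 0.0003 0 0 0 0; 0 0 0.0006 0 0 0 0; 0 0 0.0009 0 0 0 0; 0 0 0.0012 0 0 0 0; 0 0 0.0014 0 0 0 0; 0 0 0.0016 0 0 0 0; 0 0 0.0018 0 0 0 0; 0 0 0.0018 0 0 0 0"}}

```text
time_s: 18.6
position: [0.5097, 0.2515, 0.1195]
tcp_rot: [[0.032, 0.999, 0.0], [0.999, -0.032, 0.001], [0.001, 0.0, -1.0]]
force: [-0.8, 1.3, 6.4]
opening: 0.113
```

Emit:
{"method": "apply_moves", "body": {"motion": "0 0 -0.0004 0 0 0 0; 0 0 -0.0004 0 0 0 0.01; 0 0 -0.0004 0 0 0 0.012; 0 0 -0.0004 0 0 0 0.014; 0 0 -0.0004 0 0 0 0.016; 0 0 -0.0004 0 0 0 0.018; 0 0 -0.0004 0 0 0 0.022; 0 0 -0.0004 0 0 0 0.024"}}

```text
time_s: 19.6
position: [0.5094, 0.251, 0.119]
tcp_rot: [[0.032, 0.999, -0.001], [0.999, -0.032, -0.0], [-0.0, -0.001, -1.0]]
force: [-0.4, 0.3, 0.1]
opening: 0.263
```

```bash
python3 - <<'E'
from ov import *
for n in('scene',):
    cs=bot.capture(n);cv2.imwrite(f'pics/{n}10.png',cs[:,:,::-1])
s=bot.read_state();print(s['position'],s['force'],s['opening'],s['time_s'])
crop('pics/scene10.png',290,100,170,190,3.1,'pics/s10c.png')
E
```

```text
[0.50940893 0.25102305 0.11896127] [ 0.42365392 -0.69160256  0.51169008] 0.27157938560987627 19.65
```

View pics/s10c.png

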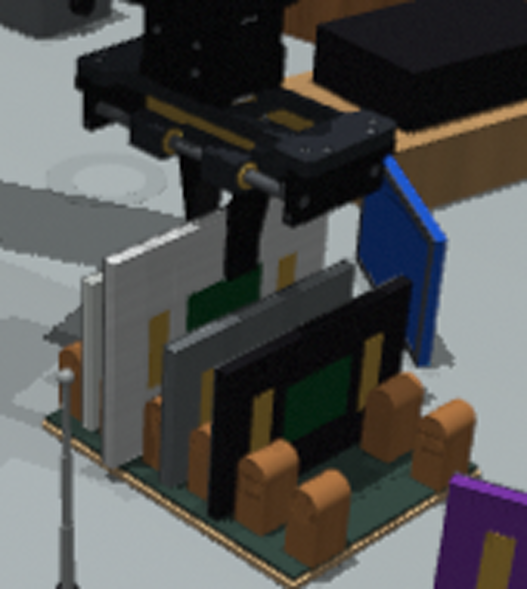

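Emit:
{"method": "apply_moves", "body": {"motion": "0 0 -0.005 0 0 0 0.024; 0 0 -0.012 0 0 0 0.024; 0 0 -0.025 0 0 0 0.026; 0 0 -0.045 0 0 0 0.03; 0 0 -0.075 0 0 0 0.04; 0 0 -0.11 0 0 0 0.06; 0 0 -0.15 0 0 0 0.06; 0 0 -0.19 0 0 0 0.06"}}

```text
time_s: 20.65
position: [0.5094, 0.251, 0.3113]
tcp_rot: [[0.032, 0.999, -0.0], [0.999, -0.032, 0.0], [0.0, -0.0, -1.0]]
force: [1.0, -0.4, 0.5]
opening: 0.665
```

```bash
python3 - <<'E'
from ov import *
import pickle
np.set_printoptions(precision=4,suppress=True)
cs=bot.capture('scene');cv2.imwrite('pics/scene11.png',cs[:,:,::-1])
cs=bot.capture('top');cv2.imwrite('pics/top11.png',cs[:,:,::-1])
s=bot.read_state();print(s['position'],s['force'],s['opening'],s['time_s'])
C=pickle.load(open('w3.pkl','rb'));RL=lcdR()
for dy in(-.02,-.01,0,.01): print(dy,proj(C,[LP+RL@np.array([-.015,.075+dy,.092])]))
crop('pics/scene11.png',80,265,180,165,3.6,'pics/s11a.png');crop('pics/top11.png',400,195,140,100,5,'pics/t11a.png')
crop('pics/scene11.png',290,130,170,160,4,'pics/s11b.png')
E
```

```text
[0.5124 0.252  0.3153] [0.4206 0.7634 0.1422] 0.681157293922853 20.75
-0.02 [[344.2737 211.8039]]
-0.01 [[344.1329 224.5722]]
0 [[343.9949 237.1013]]
0.01 [[343.8593 249.3981]]
```

View pics/s11a.png

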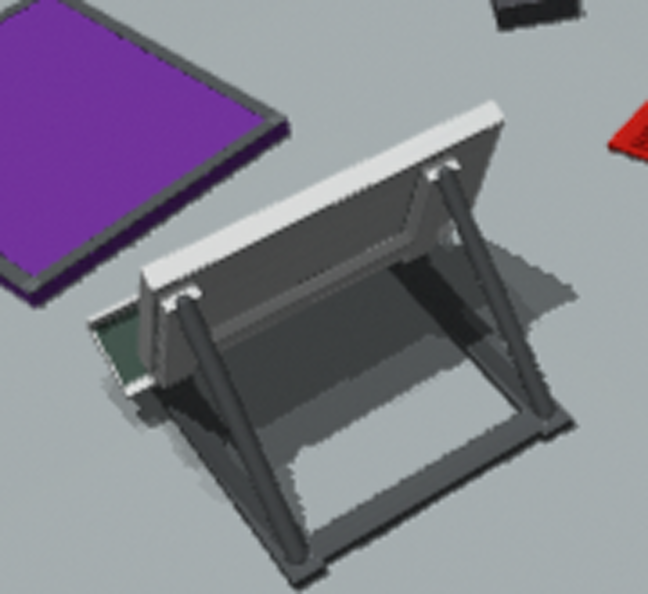

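View pics/t11a.png

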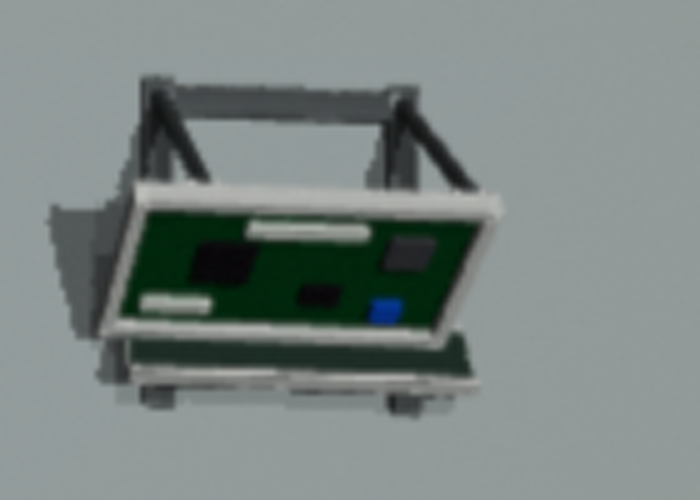

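View pics/s11b.png

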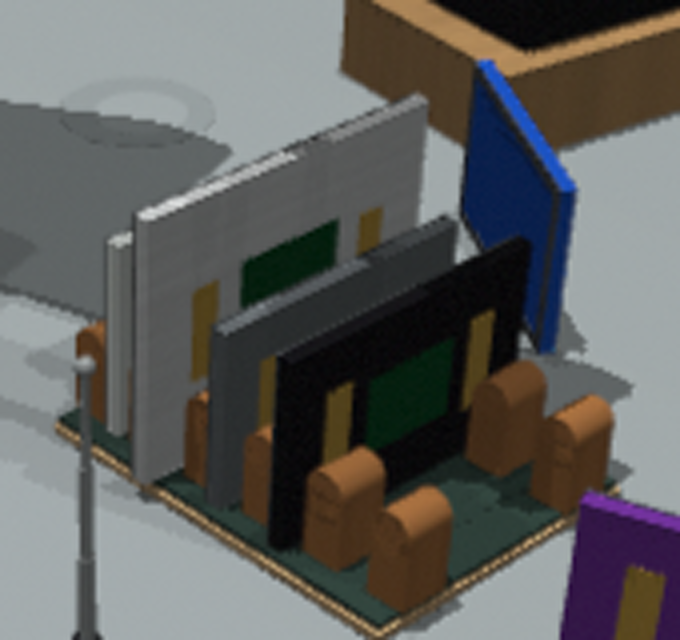

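```bash
python3 - <<'E'
from fit import *
from ov import overlay,lcdR,LP,RR,RK
np.set_printoptions(precision=4,suppress=True)
a=lambda u,v:(np.array([u,v])+.5)/5-.5+[400,195]
b=lambda u,v:(np.array([u,v])+.5)/3.6-.5+[80,265]
h=.005;w=.075;H=.092
tp=[((-h,-w,H),a(135,183)),((-h,w,H),a(504,197)),((h,-w,H),a(132,206)),((h,w,H),a(498,217)),((h,-w,0),a(100,334)),((h,w,0),a(444,346))]
sp=[((-h,w,H),b(151,287)),((-h,-w,H),b(504,122)),((h,w,H),b(142,269)),((h,-w,H),b(496,101))]
g=list(LP+lcdR()@[-.01,0,0])+[177.1,28];print(g)
for t,s,n in((tp,sp,'both'),(tp,[],'top'),([],sp,'scene')):
    q,r=fitpose(t,s,g,[(4,28,.05),(3,177.1,.3)]);print(n,q,abs(r).max(),'in lcd',lcdR().T@(q[:3]-LP))
    if n=='both':Q=q
R=lcdR(Q[3])
overlay(Ct,'pics/top11.png','pics/t11o.png',Q[:3],R,(400,195,140,100),(.075,.092),5)
overlay(Cs,'pics/scene11.png','pics/s11o.png',Q[:3],R,(80,265,180,165),(.075,.092),3.6)
E
```

```text
[np.float64(0.5314181685236739), np.float64(-0.2105467091465639), np.float64(0.02180528437214109), 177.1, 28]
both [  0.5309  -0.1962   0.023  177.0255  27.9988] 1.517071978045692 in lcd [-0.0083 -0.0143  0.0004]
top [  0.5315  -0.1988   0.0173 177.0905  27.9985] 1.2387641190767908 in lcd [-0.0117 -0.0118 -0.0042]
scene [  0.5297  -0.1949   0.0215 176.988   28.    ] 1.163793988781208 in lcd [-0.0079 -0.0155 -0.0014]
```

View pics/t11o.png

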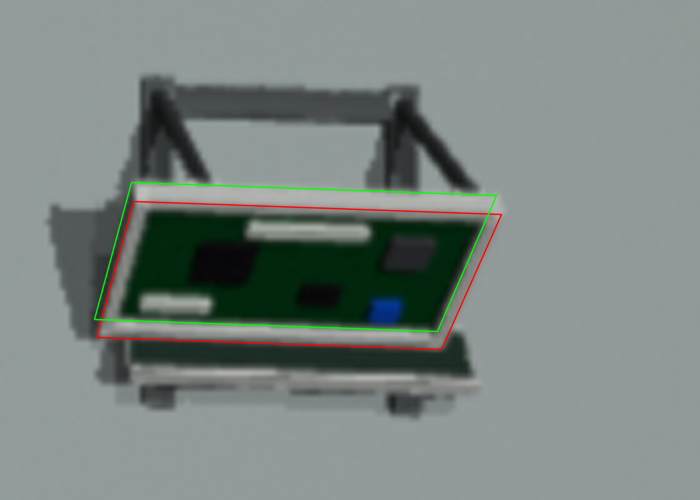

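```bash
cat >> plan.py <<'E'
BY=177.1;BR=lcdR(BY);BP=LP+BR@np.array([-.010,-.0138,.001])
E
python3 - <<'E'
from plan import *
np.set_printoptions(precision=4,suppress=True)
p,R,s=cur();T=toolR(BR);print(BP,p)
t=BP+BR@[0,0,.092+.025];print(t)
path([.5105,.251,.315],TV,[((.5105,-.13,.31),TV,.06),((.57,-.19,.22),T,.06),(t,T,.06)])
E
```

```text
[ 0.5326 -0.1968  0.0227] [0.5124 0.252  0.3153]
[ 0.5874 -0.1996  0.126 ]
rows 12
-0.0544 0.0018 0.0007 0.0 0.0 0.0 0.060; -0.1088 0.0035 0.0014 0.0 0.0 0.0 0.060; -0.1632 0.0053 0.0021 0.0 0.0 0.0 0.060; -0.2176 0.0071 0.0029 0.0 0.0 0.0 0.060; -0.2720 0.0088 0.0036 0.0 0.0 0.0 0.060; -0.3264 0.0106 0.0043 0.0 0.0 0.0 0.060; -0.3808 0.0124 0.0050 0.0 0.0 0.0 0.060; -0.4001 0.0328 0.0350 9.3 0.1 0.3 0.060

-0.0193 0.0252 0.0262 9.3 0.1 0.3 0.060; -0.0385 0.0504 0.0525 18.7 0.2 0.7 0.060; -0.0430 0.0668 0.0974 18.7 0.2 0.7 0.060; -0.0475 0.0832 0.1424 18.7 0.2 0.7 0.060; -0.0475 0.0832 0.1424 18.7 0.2 0.7 0.060; -0.0475 0.0832 0.1424 18.7 0.2 0.7 0.060; -0.0475 0.0832 0.1424 18.7 0.2 0.7 0.060; -0.0475 0.0832 0.1424 18.7 0.2 0.7 0.060
```

Emit:
{"method": "apply_moves", "body": {"motion": "-0.054 0.002 0 0 0 0 0.06; -0.109 0.0035 0 0 0 0 0.06; -0.163 0.0053 0 0 0 0 0.06; -0.218 0.007 0 0 0 0 0.06; -0.272 0.009 0.002 0 0 0 0.06; -0.326 0.0106 0.004 0 0 0 0.06; -0.381 0.0124 0.005 0 0 0 0.06; -0.4 0.0328 0.02 9.3 0.1 0.3 0.06"}}

```text
time_s: 21.75
position: [0.5265, -0.153, 0.2908]
tcp_rot: [[0.044, 0.985, -0.166], [0.999, -0.043, 0.007], [-0.0, -0.166, -0.986]]
force: [1.4, -0.1, 0.8]
opening: 0.689
```

Emit:
{"method": "apply_moves", "body": {"motion": "-0.0193 0.0252 0.02 9.3 0.1 0.3 0.06; -0.0385 0.0504 0.04 18.7 0.2 0.7 0.06; -0.043 0.0668 0.075 18.7 0.2 0.7 0.06; -0.0475 0.0832 0.11 18.7 0.2 0.7 0.06; -0.0475 0.0832 0.13 18.7 0.2 0.7 0.06; -0.0475 0.0832 0.142 18.7 0.2 0.7 0.06; -0.0475 0.0832 0.142 18.7 0.2 0.7 0.06; -0.0475 0.0832 0.142 18.7 0.2 0.7 0.06"}}

```text
time_s: 22.75
position: [0.5874, -0.1995, 0.1365]
tcp_rot: [[0.05, 0.882, -0.468], [0.999, -0.044, 0.023], [-0.0, -0.469, -0.883]]
force: [0.3, 0.5, -0.4]
opening: 0.689
```

```bash
python3 - <<'E'
from ov import *
np.set_printoptions(precision=4,suppress=True)
bot.capture('wrist');C=cal('wrist');im=bot.capture('wrist');cv2.imwrite('pics/w12.png',im[:,:,::-1])
p,R,s=cur();T=toolR(BR);print(p,s['time_s'],abs(np.array(s['qvel'])).max(),s['joint_positions'])
print('tcp in board',BR.T@(p-BP),'rot err',Ro.from_matrix(R.T@T).as_rotvec(degrees=True))
overlay(C,'pics/w12.png','pics/w12o.png',BP,BR,(230,100,180,280),(.075,.092),2)
E
```

```text
[ 0.5875 -0.1995  0.1367] 22.85 0.16166976933455096 [-24.1976  48.0312  65.4715  -9.8475  92.7207 -19.515 ]
tcp in board [ 0.0049 -0.      0.1265] rot err [0.0775 0.0462 0.034 ]
```

View pics/w12o.png

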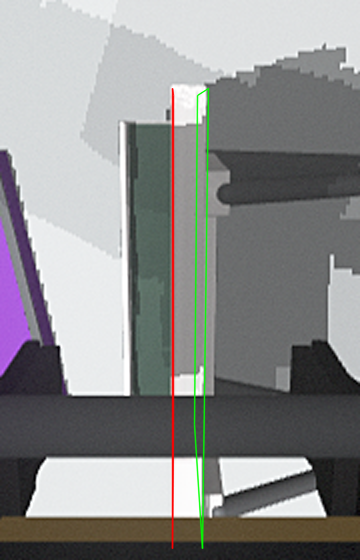

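Emit:
{"method": "apply_moves", "body": {"motion": "0 0.0045 0.008 0.08 0 0 0.06; 0 0.0045 0.018 0.08 0 0 0.06; 0 0.0045 0.03 0.08 0 0 0.055; 0 0.0045 0.04 0.08 0 0 0.05; 0 0.0045 0.05 0.08 0 0 0.045; 0 0.0045 0.06 0.08 0 0 0.04; 0 0.0045 0.066 0.08 0 0 0.035; 0 0.0045 0.066 0.08 0 0 0.03"}}

```text
time_s: 23.85
position: [0.5594, -0.1978, 0.0745]
tcp_rot: [[0.05, 0.88, -0.472], [0.999, -0.044, 0.024], [0.001, -0.472, -0.881]]
force: [-0.3, 0.2, 0.1]
opening: 0.382
```

```bash
python3 - <<'E'
from ov import *
np.set_printoptions(precision=4,suppress=True)
C=cal('wrist');im=bot.capture('wrist');cv2.imwrite('pics/w13.png',im[:,:,::-1])
p,R,s=cur();print(p,s['time_s'],s['force'],s['opening'],'tcp in board',BR.T@(p-BP))
overlay(C,'pics/w13.png','pics/w13o.png',BP,BR,(200,70,220,300),(.075,.092),2)
E
```

```text
[ 0.5598 -0.1979  0.0749] 23.9 [ 0.9385 -0.0586  0.7824] 0.36599027758150826 tcp in board [ 0.0004 -0.0002  0.0589]
```

View pics/w13o.png

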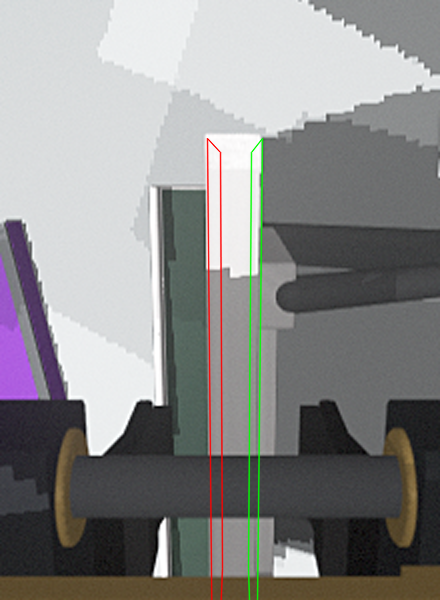

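Emit:
{"method": "apply_moves", "body": {"motion": "0 0 0 0 0 0 0.02; 0 0 0 0 0 0 0.014; 0 0 0 0 0 0 0.012; 0 0 0 0 0 0 0.010; 0 0 0 0 0 0 0.008; 0 0 0 0 0 0 0.004; 0 0 0 0 0 0 0.0; 0 0 0 0 0 0 0.0"}}

```text
time_s: 24.9
position: [0.559, -0.1978, 0.0755]
tcp_rot: [[0.05, 0.88, -0.473], [0.999, -0.044, 0.024], [0.001, -0.473, -0.881]]
force: [-3.2, -0.1, 4.9]
opening: 0.111
```

Emit:
{"method": "apply_moves", "body": {"motion": "0 0 -0.003 0 0 0 0; 0 0 -0.007 0 0 0 0; 0 0 -0.011 0 0 0 0; 0 -0.001 -0.016 0 0 0 0; 0 -0.006 -0.022 0 0 0 0; 0 -0.014 -0.030 0 0 0 0; 0 -0.025 -0.045 0 0 0 0; 0 -0.035 -0.065 0 0 0 0"}}

```text
time_s: 25.9
position: [0.5595, -0.1979, 0.1503]
tcp_rot: [[0.05, 0.881, -0.47], [0.999, -0.044, 0.024], [0.0, -0.471, -0.882]]
force: [0.1, 0.2, -1.3]
opening: 0.115
```

```bash
python3 - <<'E'
from ov import *
np.set_printoptions(precision=4,suppress=True)
cs=bot.capture('scene');cv2.imwrite('pics/s14.png',cs[:,:,::-1])
p,R,s=cur();print(p,s['time_s'],s['opening'],s['force'])
b0=RK+RR@[-.08,0,0];print(b0)
crop('pics/s14.png',40,170,220,260,2.3,'pics/s14c.png')
E
```

```text
[ 0.5613 -0.1987  0.1537] 25.95 0.11262929216445829 [0.4262 0.1092 0.5373]
[0.6305 0.2461 0.    ]
```

View pics/s14c.png

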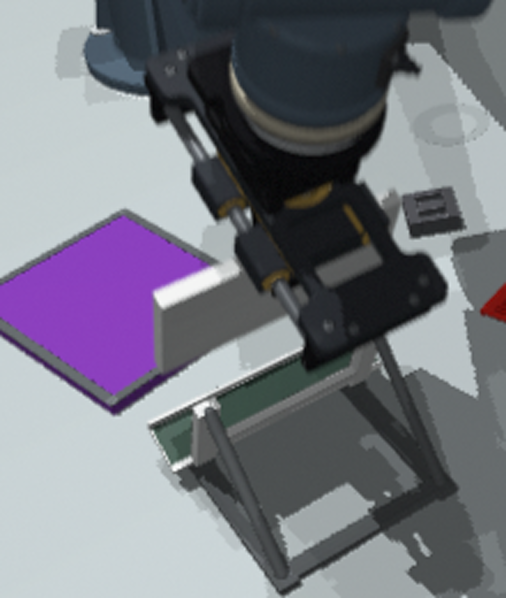

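```bash
python3 - <<'E'
from plan import *
p,R,s=cur()
T=toolR(BR)
path(p,T,[((.53,-.19,.22),T@Ro.from_euler('x',-14,degrees=True).as_matrix(),0),((.52,-.17,.30),TV,0),((.57,.08,.305),TV,0),((.6305,.2461,.30),TV,0)],vmax=.052,wmax=7.5)
E
```

```text
rows 13
0.0036 -0.0295 -0.0218 -7.0 -0.0 0.0 0.000; 0.0071 -0.0591 -0.0437 -14.0 -0.0 -0.0 0.000; 0.0169 -0.0827 -0.0764 -21.0 -0.1 -0.5 0.000; 0.0266 -0.1063 -0.1091 -28.0 -0.3 -1.0 0.000; 0.0770 -0.1002 -0.1135 -28.0 -0.3 -1.0 0.000; 0.1275 -0.0941 -0.1179 -28.0 -0.3 -1.0 0.000; 0.1779 -0.0880 -0.1223 -28.0 -0.3 -1.0 0.000; 0.2284 -0.0819 -0.1267 -28.0 -0.3 -1.0 0.000

0.0503 0.0084 -0.0010 0.0 0.0 0.0 0.000; 0.0923 0.0221 0.0003 0.0 0.0 0.0 0.000; 0.1343 0.0359 0.0015 0.0 0.0 0.0 0.000; 0.1763 0.0497 0.0027 0.0 0.0 0.0 0.000; 0.2183 0.0634 0.0040 0.0 0.0 0.0 0.000; 0.2183 0.0634 0.0040 0.0 0.0 0.0 0.000; 0.2183 0.0634 0.0040 0.0 0.0 0.0 0.000; 0.2183 0.0634 0.0040 0.0 0.0 0.0 0.000
```

Emit:
{"method": "apply_moves", "body": {"motion": "0.0036 -0.0295 -0.0218 -7 0 0 0; 0.0071 -0.0591 -0.0437 -14 0 0 0; 0.0169 -0.0827 -0.0764 -21 -0.1 -0.5 0; 0.0266 -0.1063 -0.1091 -28 -0.3 -1 0; 0.06 -0.102 -0.112 -28 -0.3 -1 0; 0.105 -0.097 -0.116 -28 -0.3 -1 0; 0.155 -0.091 -0.12 -28 -0.3 -1 0; 0.205 -0.085 -0.1245 -28 -0.3 -1 0"}}

```text
time_s: 26.95
position: [0.5533, 0.0089, 0.2997]
tcp_rot: [[0.032, 0.999, -0.001], [0.999, -0.032, -0.001], [-0.001, -0.001, -1.0]]
force: [-0.7, 0.3, -2.7]
opening: 0.108
```

```bash
python3 - <<'E'
from plan import *
np.set_printoptions(precision=4,suppress=True)
p,R,s=cur();print(p,s['joint_positions'],s['opening'],Ro.from_matrix(R.T@TV).as_rotvec(degrees=True))
rows(p,R,[.6305,.2461,.30],TV,0)
E
```

```text
[0.5533 0.0089 0.2997] [-10.6241  19.9062  86.7969  -0.0514  73.3694  -8.7595] 0.10830989877249629 [-0.0792  0.0376  0.0101]
rows needed 4.2
0.0299 0.0087 -0.0001 -0.01 0.00 0.00 0.0000; 0.0599 0.0174 -0.0001 -0.02 0.01 0.00 0.0000; 0.0898 0.0261 -0.0002 -0.03 0.01 0.00 0.0000; 0.1198 0.0347 -0.0003 -0.04 0.02 0.01 0.0000; 0.1497 0.0434 -0.0003 -0.05 0.02 0.01 0.0000; 0.1797 0.0521 -0.0004 -0.06 0.03 0.01 0.0000; 0.2096 0.0608 -0.0004 -0.07 0.03 0.01 0.0000; 0.2396 0.0695 -0.0005 -0.08 0.04 0.01 0.0000
```

Emit:
{"method": "apply_moves", "body": {"motion": "0.0400 0.012 0 0 0 0 0; 0.08 0.024 0 0 0 0 0; 0.12 0.035 0 0 0 0 0; 0.16 0.0465 0 0 0 0 0; 0.2 0.058 0 0 0 0 0; 0.23 0.067 0 0 0 0 0; 0.24 0.07 0 0 0 0 0; 0.24 0.07 0 0 0 0 0"}}

```text
time_s: 27.95
position: [0.6307, 0.245, 0.2986]
tcp_rot: [[0.031, 1.0, -0.003], [1.0, -0.031, -0.001], [-0.001, -0.003, -1.0]]
force: [-0.2, -0.3, -2.4]
opening: 0.114
```

```bash
python3 - <<'E'
from plan import *
np.set_printoptions(precision=4,suppress=True)
bot.capture('scene')
p,R,s=cur();print(p,s['opening'],s['force'],Ro.from_matrix(R.T@TV).as_rotvec(degrees=True),'rack',RR.T@(p-RK))
E
```

```text
[0.6307 0.2443 0.2986] 0.10849102997551663 [-0.1656  0.7507 -2.743 ] [-0.1787  0.0809  0.0322] rack [-0.0803  0.0018  0.2986]
```

Emit:
{"method": "apply_moves", "body": {"motion": "0.001 -0.0003 0.015 -0.1 0 0 0; 0.0015 -0.0005 0.04 -0.18 0 0 0; 0.0015 -0.0005 0.068 -0.18 0 0 0; 0.0015 -0.0005 0.096 -0.18 0 0 0; 0.0015 -0.0005 0.124 -0.18 0 0 0; 0.0015 -0.0005 0.15 -0.18 0 0 0; 0.0015 -0.0005 0.168 -0.18 0 0 0; 0.0015 -0.0005 0.17 -0.18 0 0 0"}}

```text
time_s: 29.0
position: [0.629, 0.2458, 0.1266]
tcp_rot: [[0.033, 0.999, -0.003], [0.999, -0.033, -0.001], [-0.001, -0.003, -1.0]]
force: [-0.4, 0.1, -1.4]
opening: 0.11
```

```bash
python3 - <<'E'
from ov import *
np.set_printoptions(precision=4,suppress=True)
for n in('scene','top'):
    cs=bot.capture(n);cv2.imwrite(f'pics/{n}16.png',cs[:,:,::-1])
p,R,s=cur();print(p,s['opening'],s['force'],s['time_s'],Ro.from_matrix(R.T@TV).as_rotvec(degrees=True),'rack',RR.T@(p-RK))
P=p+.0585*R[:,2];RLn=np.stack([-R[:,1],-R[:,0],-R[:,2]],1)
overlay(cal('scene'),'pics/scene16.png','pics/s16o.png',P,RLn,(290,140,180,150),(.075,.092),4)
overlay(cal('top'),'pics/top16.png','pics/t16o.png',P,RLn,(190,180,130,120),(.075,.092),5)
E
```

```text
[0.6306 0.2464 0.1287] 0.11130211698048344 [-0.4318  0.0925 -0.8313] 29.1 [0.0631 0.0109 0.0148] rack [-0.0801 -0.0003  0.1287]
```

View pics/s16o.png

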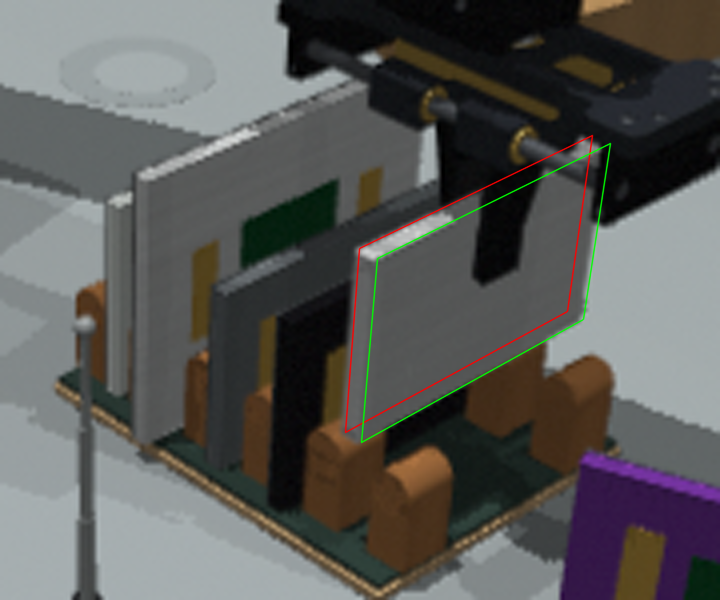

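View pics/t16o.png

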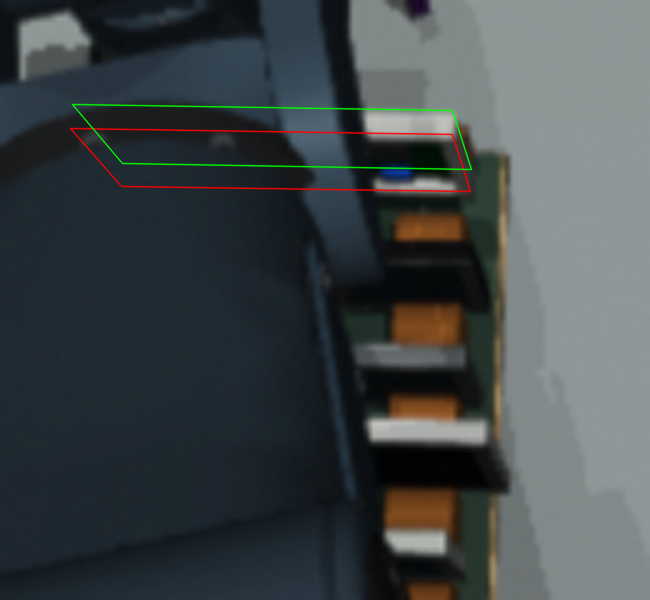

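Emit:
{"method": "apply_moves", "body": {"motion": "0 -0.0004 0.004 0 0 0 0; 0 -0.0004 0.011 0 0 0 0; 0 -0.0004 0.018 0 0 0 0; 0 -0.0004 0.025 0 0 0 0; 0 -0.0004 0.032 0 0 0 0; 0 -0.0004 0.039 0 0 0 0; 0 -0.0004 0.046 0 0 0 0; 0 -0.0004 0.051 0 0 0 0"}}

```text
time_s: 30.1
position: [0.6298, 0.2466, 0.0769]
tcp_rot: [[0.032, 0.999, 0.0], [0.999, -0.032, -0.0], [-0.0, 0.0, -1.0]]
force: [0.6, 0.6, -1.8]
opening: 0.111
```

Emit:
{"method": "apply_moves", "body": {"motion": "0 0 0 0 0 0 0; 0 0 0.001 0 0 0 0; 0 0 0.002 0 0 0 0; 0 0 0.003 0 0 0 0; 0 0 0.004 0 0 0 0; 0 0 0.005 0 0 0 0; 0 0 0.005 0 0 0 0; 0 0 0.005 0 0 0 0"}}

```text
time_s: 31.1
position: [0.63, 0.2467, 0.0725]
tcp_rot: [[0.032, 0.999, 0.001], [0.999, -0.032, -0.0], [-0.0, 0.001, -1.0]]
force: [0.1, 0.0, -1.7]
opening: 0.112
```

```bash
python3 - <<'E'
from ov import *
np.set_printoptions(precision=4,suppress=True)
for n in('scene',):
    cs=bot.capture(n);cv2.imwrite(f'pics/{n}17.png',cs[:,:,::-1])
p,R,s=cur();print(p,s['opening'],s['force'],s['time_s'],'rack',RR.T@(p-RK))
crop('pics/scene17.png',290,140,180,160,4,'pics/s17c.png')
E
```

```text
[0.63   0.2467 0.0725] 0.11008424518974433 [-0.2844  0.4068 -1.3315] 31.15 rack [-0.0795 -0.0006  0.0725]
```

View pics/s17c.png

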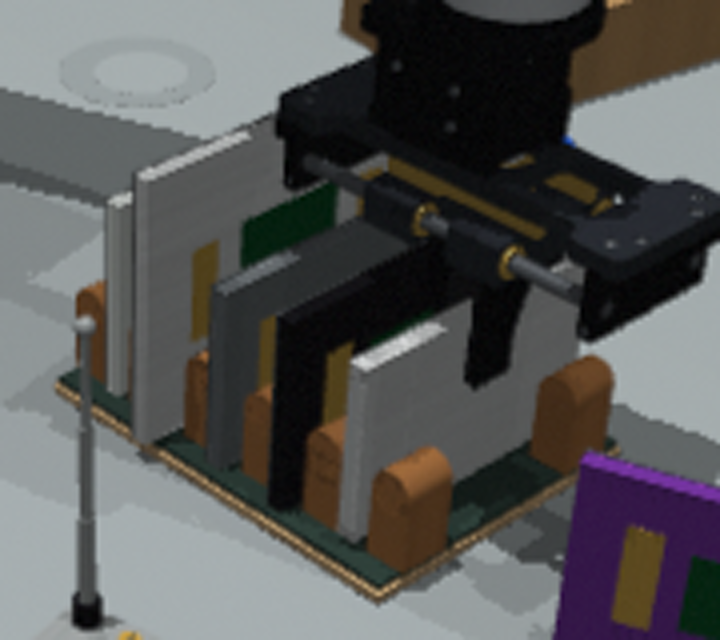

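Emit:
{"method": "apply_moves", "body": {"motion": "0 0 0.0006 0 0 0 0; 0 0 0.0012 0 0 0 0; 0 0 0.0018 0 0 0 0; 0 0 0.0024 0 0 0 0; 0 0 0.0028 0 0 0 0; 0 0 0.0032 0 0 0 0; 0 0 0.0035 0 0 0 0; 0 0 0.0035 0 0 0 0"}}

```text
time_s: 32.15
position: [0.6299, 0.2467, 0.069]
tcp_rot: [[0.032, 0.999, 0.001], [0.999, -0.032, -0.0], [-0.0, 0.001, -1.0]]
force: [0.1, -0.1, -1.4]
opening: 0.114
```

Emit:
{"method": "apply_moves", "body": {"motion": "0 0 0.0003 0 0 0 0; 0 0 0.0006 0 0 0 0; 0 0 0.0009 0 0 0 0; 0 0 0.0012 0 0 0 0; 0 0 0.0015 0 0 0 0; 0 0 0.0017 0 0 0 0; 0 0 0.0019 0 0 0 0; 0 0 0.0019 0 0 0 0"}}

```text
time_s: 33.15
position: [0.6301, 0.2467, 0.0679]
tcp_rot: [[0.032, 0.999, 0.001], [0.999, -0.032, -0.0], [-0.0, 0.001, -1.0]]
force: [-2.0, -0.3, 6.0]
opening: 0.112
```

Emit:
{"method": "apply_moves", "body": {"motion": "0 0 -0.0004 0 0 0 0; 0 0 -0.0004 0 0 0 0.01; 0 0 -0.0004 0 0 0 0.012; 0 0 -0.0004 0 0 0 0.013; 0 0 -0.0004 0 0 0 0.014; 0 0 -0.0004 0 0 0 0.016; 0 0 -0.0004 0 0 0 0.018; 0 0 -0.0004 0 0 0 0.020"}}

```text
time_s: 34.15
position: [0.63, 0.2467, 0.0675]
tcp_rot: [[0.032, 0.999, 0.001], [0.999, -0.032, -0.0], [-0.0, 0.001, -1.0]]
force: [-0.9, -0.2, -0.3]
opening: 0.216
```

Emit:
{"method": "apply_moves", "body": {"motion": "0 0 -0.003 0 0 0 0.02; 0 0 -0.008 0 0 0 0.02; 0 0 -0.015 0 0 0 0.02; 0 0 -0.025 0 0 0 0.02; 0 0 -0.04 0 0 0 0.02; 0 0 -0.06 0 0 0 0.02; 0 0 -0.09 0 0 0 0.02; 0 0 -0.13 0 0 0 0.03"}}

```text
time_s: 35.15
position: [0.6294, 0.2466, 0.1989]
tcp_rot: [[0.032, 0.999, -0.0], [0.999, -0.032, -0.001], [-0.001, -0.0, -1.0]]
force: [0.7, 0.6, -0.4]
opening: 0.282
```

Emit:
{"method": "apply_moves", "body": {"motion": "0 0 -0.04 0 0 0 0.04; 0 0 -0.08 0 0 0 0.04; -0.04 0 -0.1 0 0 0 0.04; -0.08 0 -0.1 0 0 0 0.04; -0.12 -0.02 -0.1 0 0 0 0.04; -0.16 -0.04 -0.1 0 0 0 0.04; -0.2 -0.06 -0.1 0 0 0 0.04; -0.23 -0.08 -0.1 0 0 0 0.04"}}

```text
time_s: 36.15
position: [0.5418, 0.0179, 0.299]
tcp_rot: [[0.033, 0.999, 0.003], [0.999, -0.033, -0.001], [-0.001, 0.003, -1.0]]
force: [-0.4, 1.2, 0.6]
opening: 0.463
```

```bash
python3 - <<'E'
from ov import *
np.set_printoptions(precision=4,suppress=True)
bot.capture('scene');bot.capture('scene');C=cal('wrist')
for n in('scene','top','wrist'):
    cs=bot.capture(n);cv2.imwrite(f'pics/{n}18.png',cs[:,:,::-1])
p,R,s=cur();print(p,s['opening'],s['force'],s['time_s'])
crop('pics/scene18.png',290,140,180,160,4,'pics/s18c.png');crop('pics/top18.png',190,180,130,140,4.2,'pics/t18c.png')
E
```

```text
[0.5432 0.0197 0.2986] 0.4580978651001648 [0.0417 1.2688 0.0167] 36.4
```

View pics/s18c.png

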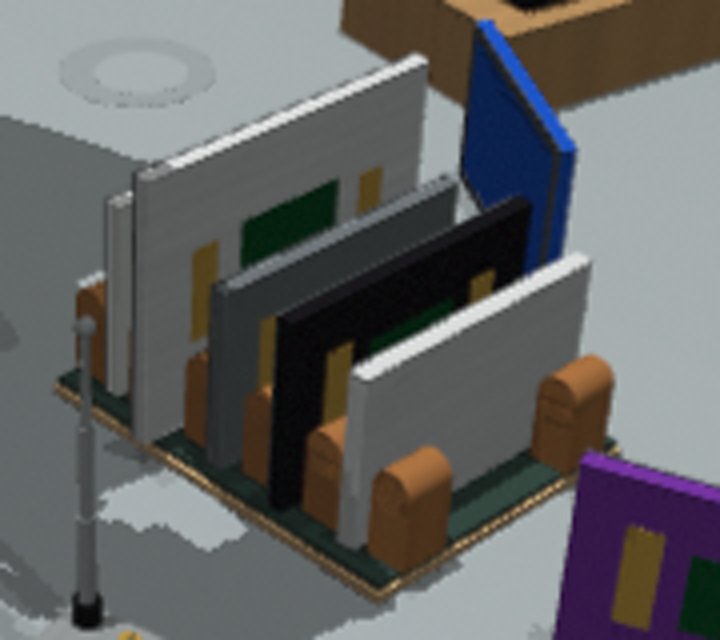

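View pics/t18c.png

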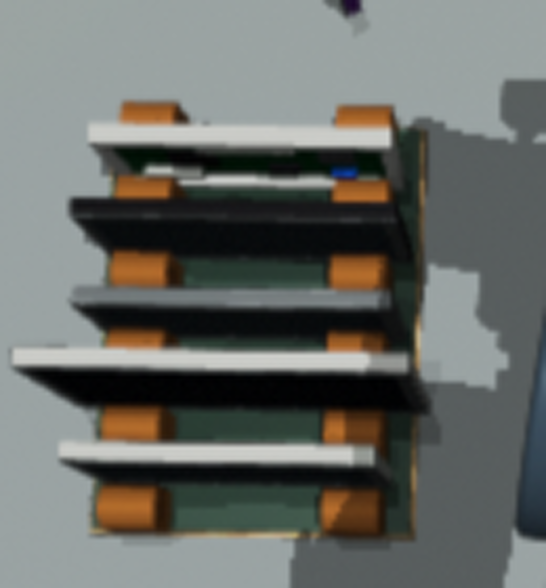

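View pics/wrist18.png

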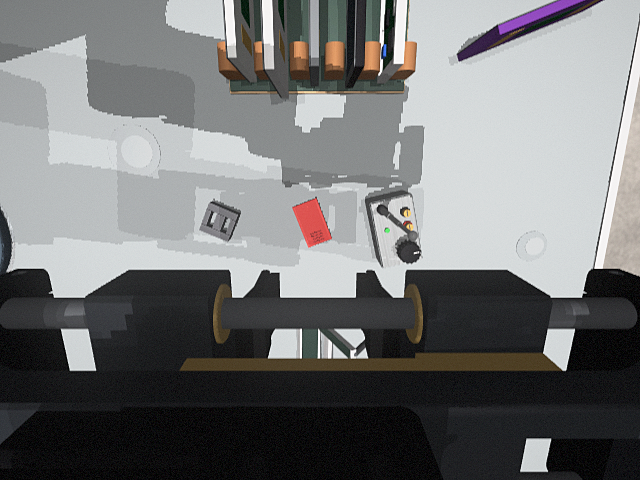

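View pics/scene18.png

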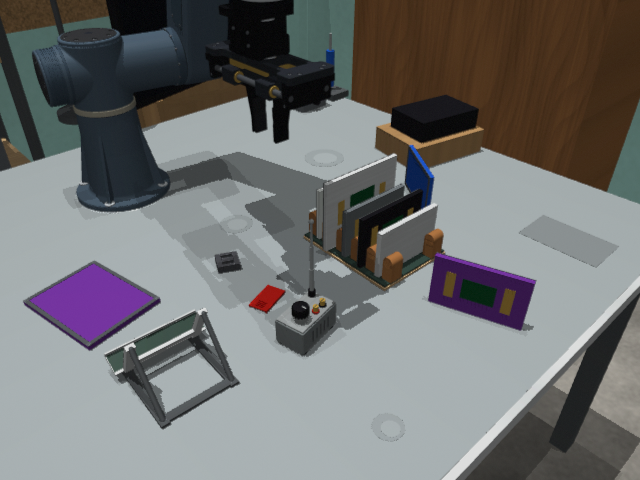

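```bash
python3 - <<'E'
from fit import *
from plan import RR,RK
np.set_printoptions(precision=4,suppress=True)
a=lambda u,v:(np.array([u,v])+.5)/4.2-.5+[190,180]
b=lambda u,v:(np.array([u,v])+.5)/4-.5+[290,140]
h=.005
for n,w,H,tb,tf,s in(('board',.075,.092,[(90,125),(390,128)],[(90,143),(390,148)],[(358,380),(592,262),(352,545)]),('lcd',.092,.144,[(12,349),(408,355)],[(12,364),(408,371)],[(142,180),(428,62),(142,445)])):
    tp=[((-h,-w,H),a(*tb[0])),((-h,w,H),a(*tb[1])),((h,-w,H),a(*tf[0])),((h,w,H),a(*tf[1]))]
    sp=[((-h,w,H),b(*s[0])),((-h,-w,H),b(*s[1])),((-h,w,0),b(*s[2]))]
    q,r=fitpose(tp,sp,[.55,.247,.01,178,0],[(2,.01,.002)]);print(n,q,'rack',RR.T@(q[:3]-RK),abs(r).max())
E
```

```text
board [  0.6299   0.2461   0.01   177.7392  -0.5066] rack [-0.0795  0.0001  0.01  ] 1.360859984847707
lcd [  0.5085   0.2504   0.0097 177.8829   0.0997] rack [ 0.042  -0.0003  0.0097] 0.9952661283076623
```

Both parts fit as upright (within 0.5°), at felt height (~10 mm) and centred in bays 3 and 0. Their faces look the same way as the stored panels, and the robot is clear of everything, so I'm handing in.

```bash
python3 -c "
from rig import bot
print(bot.hand_in())"
```

```text
the job is handed in; nothing more can be done
None
```

I moved both parts from the easel to the rack and handed the job in at about 36 s. The picture panel went first, into bay 3; the driver board followed, into bay 0. Each was pinched lightly at mid top edge with the gripper tilted to its slope. I lowered each one until it just touched the felt (about 7–10 N at contact), let go and backed straight up.

| Part | Bay | Height of lower edge | Lean | Offset from bay centre (along rack x) | Off centre across the rack |
|---|---|---|---|---|---|
| Picture panel | 3 | about 10 mm | 0.1° | about 2 mm | under 1 mm |
| Driver board | 0 | about 10 mm | 0.5° | under 1 mm | under 1 mm |

- **Facing:** both faces point the same way as the stored panels.
- **Everything else:** in the last pictures the stored panels, test set, core and cover look undisturbed, and the gripper is clear and empty.
- **Disagreements:** the scene and top cameras differed by about 4–5 mm on the rack's x position. I went by the wrist and top views, which agreed to about 1–2 mm. The panel met the felt about 1.5 mm lower than its first fit predicted.

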